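Size a muddler on the hole gauge

ROBOT

A 6-joint arm with a two-finger parallel gripper is mounted at the origin on a cart in front of the work surface, level with it; the furniture and walls round the work are solid. World frame = base frame: x ahead of the robot, y to its left, z up, the work surface at z = 0. Lengths are in mm, angles in rad, forces in N, time in s.
With the tool pointing down it reaches from about 275 to 750 mm from the base axis. Payload 10.2 kg.
Tool frame: the origin (TCP) lies at the very end of the fingers, on their centre line; the grasp point (between the pads) lies 19 mm behind it (ctrl.pinch_z is the distance from the TCP to the grasp point, in mm); y points along the fingers, z is the direction in which the jaws open and shut, and the axes are right-handed (so a half turn about y gives the same grasp; the last joint's range is limited). The gripper opens to 85 mm and grips with 20 to 120 N. Pads are 22 mm wide; open, the fingers measure 114 mm over their backs; the gripper's body (76 mm by 85 mm) begins 54 mm behind the grasp point. The pads swing forward as they close: fully open they stand 13 mm farther back than shut.
Start: joints at [0.929, 0.313, 1.498, -0, 1.331, -0.223], TCP at [213.512, 479.629, 231.294] pointing down, gripper open.
Joint ranges: [-2.94, 2.94], [-0.97, 2.17], [0.19, 2.56], [-1.23, 4.37], [0.02, 3.11], [-2.88, 2.88]. Speed limits (rad/s): [2.39, 2.39, 3.01, 3.14, 3.14, 3.14].

INTERFACE

Orientations are given as a unit quaternion [w, x, y, z].
In Python, from rig import sense, eyes, ctrl gives the robot as it stands. The module is installed in compiled form; this text tells all that it offers.
- The arm moves only by the shell command python3 -m handwheel 'ROWS' [FORCE]. ROWS is JSON, a list of rows, each an object of numbers: "grip": the finger opening in mm, from 0 to 85.4; "tx", "ty", "tz": the shift along the tool's x, y, z in mm; "wx", "wy", "wz": the turn, a rotation vector about the tool's x, y, z in rad. In form: [{"grip": .., "tx": .., "ty": .., "tz": .., "wx": .., "wy": .., "wz": ..}, ...]. A call has 1 to 10 rows; each row shifts and turns the commanded pose from where the row before left it, along the tool's axes as they then stand; what a row does not reach is not made up. A row lasts 1/12 s, in which the tool goes at most 41.7 mm and 7.16 degrees, less where a joint would pass 70% of its speed; a pose out of reach is approached as far as the arm can. A call is refused whole if a number of a shift passes 41.7 or a number of a turn 0.125, either way. A call with a gripper value outside its range is refused whole. The fingers move at their own pace and stop on an object; FORCE is the grip in N (left out, the last holds). Time passes only in rows, so rows that do not move let the fingers close. It gives the time, the measured TCP pose, the force and the opening at its end, in the units of the state.
- sense(): the state, without advancing time (a new reading comes with each control period).
- eyes.capture(name): name is "side" or "top"; returns a dict with "pixels" (420x560x3 uint8, red, green, blue), "mtx" (3x3 intrinsics, pixels), "R" (3x3) and "t" (3): a world point X has camera coordinates R X + t. Camera axes: x right, y down, z forward; pixel columns grow to the right and rows downward; lengths in mm; the calibration is good to about 2 mm. A picture is of the moment at which its call begins. There is no depth.
- ctrl.finish_job(): hands the job in, once; it reports no verdict.
The state is a dict: "time_s": time; "joints": joint angles; "dq": joint speeds; "tau": joint torques, N m; "eef_pos": TCP position; "ee_rot": TCP orientation; "force": force on the tool from outside, world axes, zero at the start; "wrist_torque": the same for the moment, N m; "grip_width": opening from 0.0 (shut) to 1.0 (fully open).
Only numpy, scipy, OpenCV 4.12 (cv2) and the standard library are available. Lean on these libraries where they do the work, as an engineer would, in place of code of your own. Each camera call takes 0.05 s, during which the arm holds its last target.

TASK

Size the wooden muddler on the sloping hole gauge, whose three plates may stand in any order: take it from its block, push it well through the widest hole (at least half its shank) and draw it out, do the same in the next narrower hole, then press its tip on the narrowest hole to see that it stops there. Finally leave the muddler in the narrowest hole that it went through, pushed in until its collar lies flat on the plate, and let go. Do not shift or tip the salt shaker, the pepper mill or the mug.

Things in the scene. Friction and masses are not known exactly. Their poses are not given: they have to be found in the camera images.
- muddler: Loose wooden muddler, 141 mm long, 0.05 to 0.12 kg, standing almost upright in its block with the tip down. Origin: the centre of the tip's flat end; z runs along the rod from the tip to the handle. From the tip: flat end 11 mm across, widening to the 16 mm shank within 4 mm; shank to 80 mm; steel collar 33 mm across from 80 to 86 mm; cylindrical handle 25 mm across from 86 to 132 mm, then tapering to its rounded top at 141 mm. Grasp the handle.
- holder: Fixed dark wooden block, 62 x 62 x 55 mm, in whose 18 mm hole, 45 mm deep, the muddler stands, leaning up to 3 degrees in its play. Origin: centre of its underside, z up. Lift the muddler straight up by more than 45 mm to free it.
- gauge_stand: Fixed light wooden stand, 120 x 226 mm at its base, that carries three gauge plates side by side on a 30 degree slope facing the robot. Origin: centre of its underside, 100 mm below the middle plate's upper face; y runs along the row of plates (pitch 62 mm), x away from the robot side. It is about 125 mm high at the back.
- wide_hole (a point): Site at the centre of the hole's mouth, on the upper sloping face of the green gauge plate (56 x 58 mm, 10 mm thick, one round through hole of 24 mm in its middle). z points out of the hole, up and towards the robot, 30 degrees from vertical; y runs level along the row of plates; x points up the slope. The mouth is 100 mm above the worktop, and below the plate is empty space for 85 mm along the hole's axis. The widest: the muddler's shank passes loosely.
- middle_hole (a point): Site at the centre of the hole's mouth, on the upper sloping face of the yellow gauge plate (56 x 58 mm, 10 mm thick, one round through hole of 19 mm in its middle). z points out of the hole, up and towards the robot, 30 degrees from vertical; y runs level along the row of plates; x points up the slope. The mouth is 100 mm above the worktop, and below the plate is empty space for 85 mm along the hole's axis. The shank passes with 1.5 mm to spare all round.
- narrow_hole (a point): Site at the centre of the hole's mouth, on the upper sloping face of the red gauge plate (56 x 58 mm, 10 mm thick, one round through hole of 12 mm in its middle). z points out of the hole, up and towards the robot, 30 degrees from vertical; y runs level along the row of plates; x points up the slope. The mouth is 100 mm above the worktop, and below the plate is empty space for 85 mm along the hole's axis. The tip enters by about 1 mm and stops: the shank does not pass.
- plate_narrow: The red plate itself, fixed. Origin: on the worktop 100 mm straight below the mouth of its hole, z up.
- salt: Bystander: salt shaker with a grey cap, 44 mm across, 90 mm high, loose. Origin: centre of its underside.
- pepper_mill: Bystander: dark wooden pepper mill, 58 mm across, 170 mm high, loose. Origin: centre of its underside.
- mug_a: Bystander: white mug with a blue pattern, 82 mm across, 114 mm with its handle, 91 mm high, loose. Origin: centre of its underside.
Mind the look-alikes: they are no part of the job. Leave any purple or turquoise look-alike of the muddler alone.

How it is judged:
By the outcome, as a careful person would: the job done as asked, in the order asked, and still so for the second after the job is handed in, with the robot touching nothing.
It also fails if it takes over 53 s, if anything falls off the work surface, if the arm or the gripper's body presses on something with over 40 N, if the wrist force passes 120 N, or if a joint passes its speed limit or range.

## Working session

There is one attempt and no reset: what is moved stays moved. The work goes in short steps, Python scripts to look and compute and a shell command to move; the robot and the scene stay as the last step left them, time stands still between calls to the robot, and variables do not carry over. Pictures are saved under pics/ and viewed, and the job is handed in when it is done.

```bash
mkdir -p pics; cat > h.py <<'E'
import numpy as np, cv2
from rig import sense, eyes, ctrl
def cap(n,f):
    d=eyes.capture(n); cv2.imwrite(f'pics/{f}.png',cv2.cvtColor(d['pixels'],cv2.COLOR_RGB2BGR))
    np.savez(f'pics/{f}.npz',**{k:np.array(v) for k,v in d.items()}); return d
E
python3 - <<'E'
from h import *
for n in('side','top'):
    d=cap(n,n+'0'); R=np.array(d['R']);t=np.array(d['t']); print(n,np.round(d['mtx'],1).tolist(),np.round(R,3).tolist(),np.round(-R.T@t,1))
print(sense(),ctrl.pinch_z)
E
```

```text
side [[404.7, 0.0, 281.3], [0.0, 404.7, 206.9], [0.0, 0.0, 1.0]] [[-0.958, -0.286, 0.008], [-0.246, 0.81, -0.531], [0.145, -0.511, -0.847]] [377.8 414.7 888.6]
top [[481.2, 0.0, 274.7], [0.0, 481.2, 215.3], [0.0, 0.0, 1.0]] [[0.212, -0.977, -0.004], [-0.919, -0.198, -0.342], [0.333, 0.076, -0.94]] [  31.9 -183.6 1466.8]
{'time_s': 0.1, 'joints': array([ 9.28596388e-01,  3.13401601e-01,  1.49834888e+00,  1.15199016e-05,
        1.33101017e+00, -2.23418864e-01]), 'dq': array([ 0.00051414, -0.00054249, -0.00261763, -0.00044439,  0.00137988,
        0.00042747]), 'tau': array([ 2.88212439e-03, -4.12904584e+01, -2.60140657e+01, -8.99547035e-05,
        3.04346642e-03, -9.51435112e-06]), 'eef_pos': array([213.36788628, 479.43817667, 230.79304316]), 'ee_rot': array([-0.69128847,  0.69203489, -0.14715961,  0.14680603]), 'force': array([ 0.65784711,  0.80914697, -0.41351394]), 'wrist_torque': array([ 0.00615964,  0.01039791, -0.02294039]), 'grip_width': 1.0020313086493153} 18.700000000000003
```

View pics/side0.png

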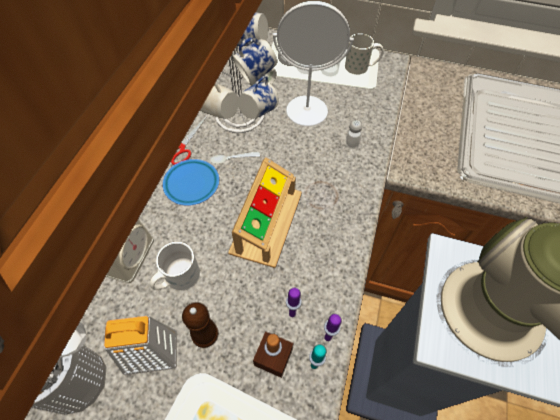

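View pics/top0.png

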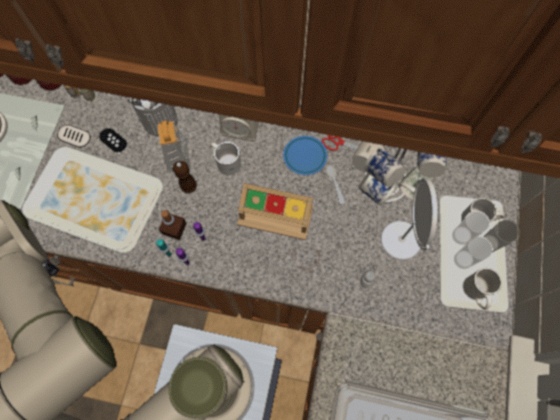

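```bash
python3 - <<'E'
import cv2
a=cv2.imread('pics/side0.png'); b=cv2.imread('pics/top0.png')
cv2.imwrite('pics/side0a.png',cv2.resize(a[150:280,200:330],None,fx=4.6,fy=4.6,interpolation=cv2.INTER_CUBIC))
cv2.imwrite('pics/side0b.png',cv2.resize(a[270:390,170:350],None,fx=4.4,fy=4.4,interpolation=cv2.INTER_CUBIC))
cv2.imwrite('pics/top0a.png',cv2.resize(b[140:275,140:320],None,fx=4.4,fy=4.4,interpolation=cv2.INTER_CUBIC))
E
```

```text
(no output)
```

View pics/side0a.png

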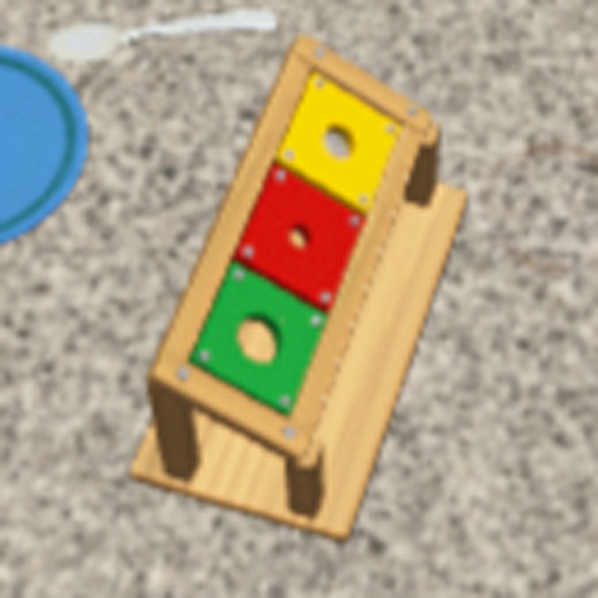

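View pics/side0b.png

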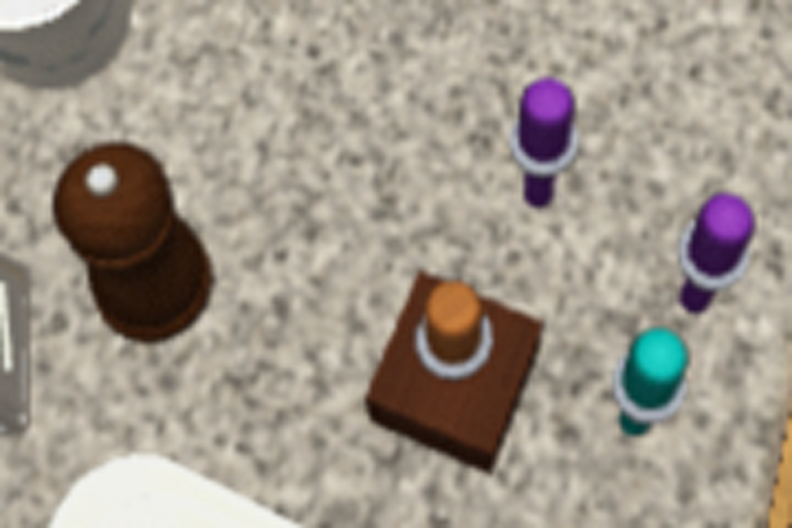

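View pics/top0a.png

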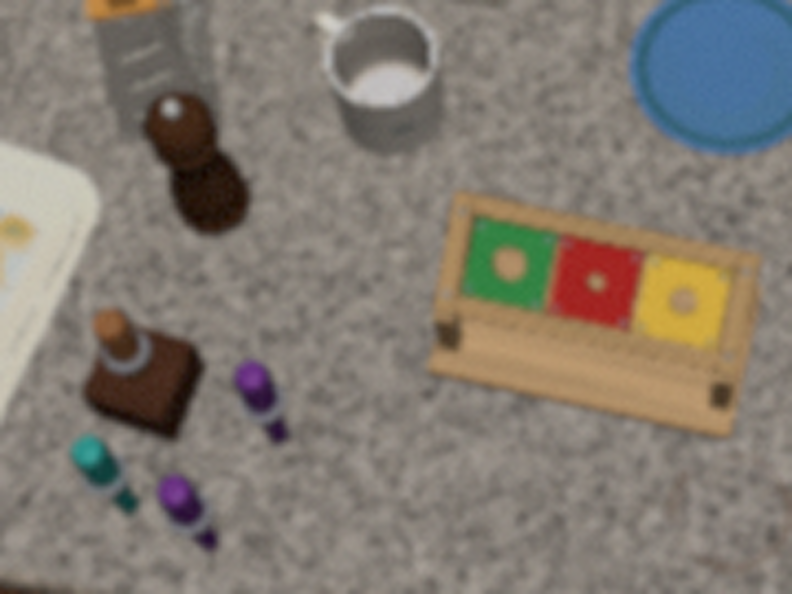

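```bash
cat >> h.py <<'E'
from scipy.optimize import least_squares
def load(f):
    d=np.load(f'pics/{f}.npz'); return {k:d[k] for k in d.files}
def proj(d,X):
    X=np.atleast_2d(X); c=X@d['R'].T+d['t']; p=c@d['mtx'].T; return p[:,:2]/p[:,2:]
def tri(ds,ps):
    def f(X): return np.concatenate([(proj(d,X)[0]-p)/d['mtx'][0,0]*1000 for d,p in zip(ds,ps)])
    r=least_squares(f,[400,0,80]); return r.x,r.fun
HS={'green':(45,80),'yellow':(22,34),'red':(172,184)}
def mask(d,c,roi):
    h=cv2.cvtColor(d['pixels'],cv2.COLOR_RGB2HSV).astype(int)
    lo,hi=HS[c]; H=h[...,0]; m=((H>=lo)&(H<=hi)|((H<8) if c=='red' else False))&(h[...,1]>150)&(h[...,2]>60)
    q=np.zeros_like(m); q[roi[1]:roi[3],roi[0]:roi[2]]=1
    m=(m&q).astype(np.uint8); n,l,s,_=cv2.connectedComponentsWithStats(m); return (l==1+np.argmax(s[1:,4])).astype(np.uint8)
ROI={'side':(225,155,310,245),'top':(238,180,315,240)}
E
python3 - <<'E'
from h import *
from scipy.spatial.transform import Rotation as Ro
D={'side':load('side0'),'top':load('top0')}
obs=[]
for n,d in D.items():
    for c in HS:
        m=mask(d,c,ROI[n]); cs,_=cv2.findContours(m,cv2.RETR_EXTERNAL,cv2.CHAIN_APPROX_NONE)
        ct=max(cs,key=cv2.contourArea); hull=cv2.convexHull(ct)
        M=cv2.moments(hull); cen=np.array([M['m10']/M['m00'],M['m01']/M['m00']])
        obs.append((n,c,cen,cv2.contourArea(hull))); print(n,c,cen.round(2),cv2.contourArea(hull))
for c in HS:
    X,f=tri([D['side'],D['top']],[[o[2] for o in obs if o[0]==n and o[1]==c][0] for n in('side','top')]); print(c,X.round(1),f.round(2))
slot={'green':1,'red':0,'yellow':-1}
def cent(p,s):
    return np.array([p[0],p[1],100])+62*s*np.array([-np.sin(p[2]),np.cos(p[2]),0])
def res(p,names):
    return np.concatenate([(proj(D[n],cent(p,slot[c]))[0]-cen)/D[n]['mtx'][0,0]*1000 for n,c,cen,_ in obs if n in names])
for names in (['side'],['top'],['side','top']):
    r=least_squares(lambda p:res(p,names),[400,0,0]); print(names,r.x.round(3),r.fun.round(1))
E
```

```text
side green [255.61 223.19] 536.5
side yellow [273.16 180.48] 473.5
side red [264.6  201.27] 508.5
top green [255.16 199.43] 208.5
top yellow [294.87 208.06] 279.5
top red [274.86 203.53] 304.5
green [555.5  -3.4  99.5] [ 0.24  0.17  0.2  -0.44]
yellow [ 553.  -127.7   99.4] [ 0.08  0.05  0.05 -0.13]
red [554.4 -65.1  99.5] [ 0.03  0.02  0.02 -0.05]
['side'] [ 5.54283e+02 -6.50830e+01 -2.20000e-02] [-0.1  0.1 -0.1  0.1  0.1 -0.2]
['top'] [ 5.5372e+02 -6.5341e+01 -1.7000e-02] [ 0.1 -0.1 -0.2 -0.2  0.1  0.3]
['side', 'top'] [ 5.54141e+02 -6.51570e+01 -2.10000e-02] [ 0.2  0.1  0.   0.1  0.3 -0.3  0.1 -0.6 -0.3 -0.3  0.1 -0. ]
```

```bash
python3 - <<'E'
from h import *
from scipy.spatial.transform import Rotation as Ro
S,T=load('side0'),load('top0'); D=[S,T]
s=lambda x,y:np.array([x/4.4+170,y/4.4+270]); t=lambda x,y:np.array([x/4.4+140,y/4.4+140])
P={'collar':(s(454,338),t(127,351)),'top':(s(454,306),t(110,327)),
'pur1 top':(s(549,98),t(253,378)),'pur1col':(s(545,145),t(261,395)),'pur2 top':(s(727,215),t(177,490)),'pur2col':(s(715,250),t(187,508)),'turq top':(s(659,353),t(93,454)),'turqcol':(s(650,388),t(105,473)),
'pepper knob':(s(101,178),t(171,106))}
for k,p in P.items():
    X,f=tri(D,p); print(k,X.round(1),f.round(1))
r=sense(); q=r['ee_rot']; R=Ro.from_quat([q[1],q[2],q[3],q[0]]).as_matrix(); print(R.round(3))
# block top corners, z=55 from side view & top
def bp(d,p,z):
    v=d['R'].T@np.linalg.inv(d['mtx'])@np.array([*p,1]); c=-d['R'].T@d['t']; return c+v*(z-c[2])/v[2]
for q in ((421,272),(543,322),(490,456),(369,398)): print('blk',bp(S,s(*q),55).round(1))
for q in ((108,328),(202,356),(177,432),(87,388)): print('blkT',bp(T,t(*q),55).round(1))
print('pep base',bp(T,t(213,198),0), bp(S,s(155,297),0)); print('mug rim',bp(T,t(382,52),91))
print('salt', bp(S,[355,130],45), bp(T,[369,279],45))
E
```

```text
collar [439.2 239.8  88. ] [ 0.1  0.1  0.1 -0.2]
top [438.6 239.2 140.8] [ 0.4  0.3  0.6 -0.8]
pur1 top [425.9 138.7 131.8] [ 0.2  0.1  0.2 -0.4]
pur1col [425.8 142.9  83. ] [-1.  -0.8 -1.2  1.8]
pur2 top [339.3 167.  132.4] [-0.2 -0.2 -0.4  0.5]
pur2col [338.8 169.1  86.8] [-0.3 -0.3 -0.5  0.6]
turq top [353.3 229.5 126.4] [-0.  -0.  -0.1  0.1]
turqcol [352.4 233.   78. ] [-0.4 -0.4 -0.7  0.8]
pepper knob [591.7 237.4 165.6] [-0.2 -0.1 -0.2  0.4]
[[ 0.914 -0.001  0.407]
 [-0.407 -0.001  0.914]
 [-0.    -1.    -0.001]]
blk [465.2 208.6  55. ]
blk [405.  214.1  55. ]
blk [411.8 276.   55. ]
blk [470.4 268.2  55. ]
blkT [462.4 268.2  55. ]
blkT [456.2 197.   55. ]
blkT [398.3 198.7  55. ]
blkT [416.1 269.6  55. ]
pep base [596.32409517 238.39171735   0.        ] [591.81139525 243.97021072   0.        ]
mug rim [698.6179828 123.5435563  91.       ]
salt [ 397.46444296 -398.01535225   45.        ] [ 397.29990703 -387.69155133   45.        ]
```

```bash
cat >> h.py <<'E'
from scipy.spatial.transform import Rotation as Ro
def pose():
    r=sense(); q=r['ee_rot']; return r['eef_pos'],Ro.from_quat([q[1],q[2],q[3],q[0]]).as_matrix(),r
YAW=-0.02
def Rt(tilt,yaw=YAW):
    # tool x,y(pointing),z(jaws); tilt in rad from down, pointing away from robot
    return Ro.from_euler('z',yaw).as_matrix()@Ro.from_euler('y',-tilt).as_matrix()@np.array([[1,0,0],[0,0,1],[0,-1,0]]).astype(float)
def plan(p,tilt=None,yaw=YAW):
    P,R,r=pose(); print('t %.2f'%r['time_s'],'tcp',P.round(1),'F',r['force'].round(1),'grip %.1f'%(r['grip_width']*85.4),'pt',R[:,1].round(3))
    print('shift in current axes',(R.T@(np.array(p)-P)).round(1))
    if tilt is not None:
        w=Ro.from_matrix(R.T@Rt(tilt,yaw)).as_rotvec(); print('turn',w.round(3)); print('shift in final axes',(Rt(tilt,yaw).T@(np.array(p)-P)).round(1))
E
python3 -c "
from h import *
print(Rt(0).round(2),Rt(.5236).round(2)); plan([439,239.5,170],0)"
python3 -m handwheel '[{"wy":-0.1,"grip":60},{"wy":-0.1},{"wy":-0.1},{"wy":-0.1},{"tx":20,"tz":-22},{"tx":22,"tz":-24},{"tx":22,"tz":-24},{"tx":22,"tz":-24},{"tx":22,"tz":-24},{"tx":22,"tz":-24}]' 60
python3 -c "
from h import *
plan([439,239.5,170],0)"
```

```text
[[ 1.    0.    0.02]
 [-0.02  0.    1.  ]
 [ 0.   -1.    0.  ]] [[ 0.87  0.5   0.02]
 [-0.02 -0.01  1.  ]
 [ 0.5  -0.87  0.  ]]
t 0.10 tcp [213.4 479.4 230.8] F [ 0.7  0.8 -0.4] grip 85.6 pt [-0.001 -0.001 -1.   ]
shift in current axes [ 303.7   60.9 -127.4]
turn [ 0.001 -0.399 -0.   ]
shift in final axes [ 230.4   60.8 -235.4]
t 0.10 tcp [213.4 479.4 230.8] F [ 0.7  0.8 -0.4] grip 85.6 pt [-0.001 -0.001 -1.   ]
shift in current axes [ 303.7   60.9 -127.4]
turn [ 0.001 -0.399 -0.   ]
shift in final axes [ 230.4   60.8 -235.4]invalid input
```

```bash
python3 -m handwheel '[{"grip":60,"tx":0,"ty":0,"tz":0,"wx":0,"wy":-0.1,"wz":0},{"grip":60,"tx":0,"ty":0,"tz":0,"wx":0,"wy":-0.1,"wz":0},{"grip":60,"tx":0,"ty":0,"tz":0,"wx":0,"wy":-0.1,"wz":0},{"grip":60,"tx":0,"ty":0,"tz":0,"wx":0,"wy":-0.1,"wz":0},{"grip":60,"tx":20,"ty":0,"tz":-22,"wx":0,"wy":0,"wz":0},{"grip":60,"tx":22,"ty":0,"tz":-24,"wx":0,"wy":0,"wz":0},{"grip":60,"tx":22,"ty":0,"tz":-24,"wx":0,"wy":0,"wz":0},{"grip":60,"tx":22,"ty":0,"tz":-24,"wx":0,"wy":0,"wz":0},{"grip":60,"tx":22,"ty":0,"tz":-24,"wx":0,"wy":0,"wz":0}]' 60
python3 -c "
from h import *
plan([439,239.5,170],0)"
```

```text
time_s: 0.85
eef_pos: [319.9, 358.3, 231.1]
ee_rot: [-0.707, 0.707, -0.007, 0.006]
force: [0.5, 0.1, 0.0]
grip_width: 0.704
t 0.85 tcp [319.9 358.3 231.1] F [0.5 0.1 0. ] grip 60.1 pt [-0. -0. -1.]
shift in current axes [ 121.3   61.1 -116.6]
turn [ 0.     0.002 -0.   ]
shift in final axes [ 121.5   61.1 -116.4]
```

```bash
python3 -m handwheel '[{"grip":60,"tx":24,"ty":0,"tz":-23,"wx":0,"wy":0,"wz":0},{"grip":60,"tx":24,"ty":0,"tz":-23,"wx":0,"wy":0,"wz":0},{"grip":60,"tx":24,"ty":0,"tz":-23,"wx":0,"wy":0,"wz":0},{"grip":60,"tx":24,"ty":0,"tz":-23,"wx":0,"wy":0,"wz":0},{"grip":60,"tx":20,"ty":0,"tz":-20,"wx":0,"wy":0,"wz":0},{"grip":60,"tx":0,"ty":20,"tz":0,"wx":0,"wy":0,"wz":0},{"grip":60,"tx":0,"ty":25,"tz":0,"wx":0,"wy":0,"wz":0},{"grip":60,"tx":0,"ty":5,"tz":0,"wx":0,"wy":0,"wz":0}]' 60
python3 -c "
from h import *
plan([439,239.5,105],0); cap('side','side1'); cap('top','top1')
b=load('side1')['pixels'][230:400,150:370,::-1]
cv2.imwrite('pics/side1a.png',cv2.resize(b,None,fx=3.5,fy=3.5,interpolation=cv2.INTER_CUBIC))"
```

```text
time_s: 1.52
eef_pos: [431.8, 244.5, 177.8]
ee_rot: [-0.706, 0.708, -0.009, 0.005]
force: [-0.2, -0.0, -0.3]
grip_width: 0.702
t 1.52 tcp [431.8 244.5 177.8] F [-0.2 -0.  -0.3] grip 59.9 pt [-0.006 -0.002 -1.   ]
shift in current axes [ 7.7 72.8 -4.8]
turn [ 0.002  0.    -0.006]
shift in final axes [ 7.3 72.8 -4.9]
```

View pics/side1a.png

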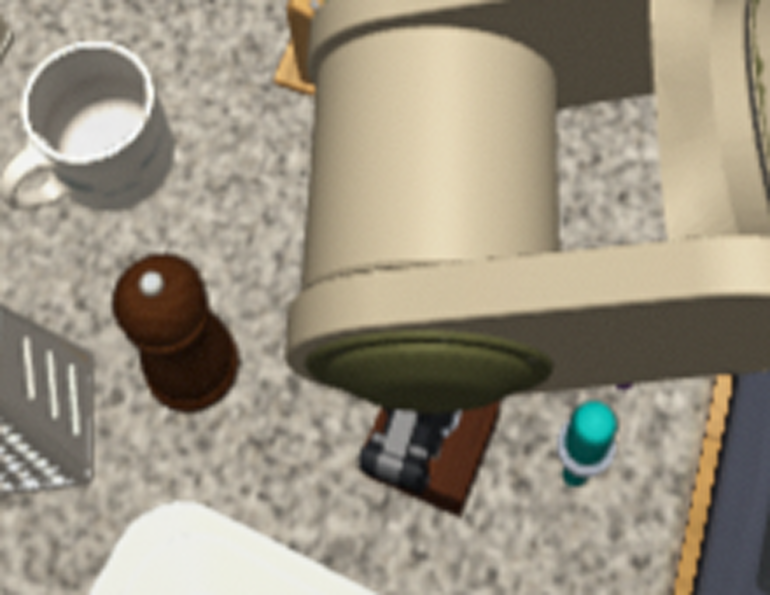

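The side view shows the wrist hiding most of the block, with one finger left of the handle around (400,450) in the crop and everything else untouched. I'll align and descend.

```bash
python3 -m handwheel '[{"grip":60,"tx":5,"ty":0,"tz":-3,"wx":0,"wy":0,"wz":0},{"grip":60,"tx":0,"ty":0,"tz":0,"wx":0,"wy":0,"wz":0},{"grip":60,"tx":0,"ty":0,"tz":0,"wx":0,"wy":0,"wz":0}]' 60
python3 -c "
from h import *
plan([439,239.5,105],0)"
```

```text
time_s: 1.87
eef_pos: [438.7, 242.5, 182.4]
ee_rot: [0.707, -0.707, 0.006, -0.007]
force: [-0.4, 0.4, 0.4]
grip_width: 0.701
t 1.87 tcp [438.7 242.5 182.4] F [-0.4  0.4  0.4] grip 59.8 pt [ 0.002  0.    -1.   ]
shift in current axes [ 0.2 77.4 -3. ]
turn [-0.001  0.001  0.002]
shift in final axes [ 0.4 77.4 -3. ]
```

```bash
python3 -m handwheel '[{"grip":60,"tx":0,"ty":8,"tz":-3,"wx":0,"wy":0,"wz":0},{"grip":60,"tx":0,"ty":14,"tz":0,"wx":0,"wy":0,"wz":0},{"grip":60,"tx":0,"ty":14,"tz":0,"wx":0,"wy":0,"wz":0},{"grip":60,"tx":0,"ty":14,"tz":0,"wx":0,"wy":0,"wz":0},{"grip":60,"tx":0,"ty":14,"tz":0,"wx":0,"wy":0,"wz":0},{"grip":60,"tx":0,"ty":10,"tz":0,"wx":0,"wy":0,"wz":0},{"grip":60,"tx":0,"ty":3,"tz":0,"wx":0,"wy":0,"wz":0},{"grip":60,"tx":0,"ty":0,"tz":0,"wx":0,"wy":0,"wz":0}]' 60
python3 -c "
from h import *
plan([439,239.5,105],0); cap('side','side2'); cap('top','top2')
b=load('side2')['pixels'][300:400,230:330,::-1]
c=load('top2')['pixels'][180:270,130:230,::-1]
cv2.imwrite('pics/v2.png',np.vstack([cv2.resize(b,(400,400),interpolation=cv2.INTER_CUBIC)]))
cv2.imwrite('pics/v2t.png',cv2.resize(c,(500,450),interpolation=cv2.INTER_CUBIC))"
```

```text
time_s: 2.53
eef_pos: [437.8, 239.2, 103.8]
ee_rot: [-0.707, 0.707, -0.007, 0.006]
force: [-0.0, -0.5, 0.3]
grip_width: 0.7
t 2.53 tcp [437.8 239.2 103.8] F [-0.  -0.5  0.3] grip 59.8 pt [-0.001 -0.    -1.   ]
shift in current axes [ 1.2 -1.2  0.3]
turn [ 0.     0.001 -0.001]
shift in final axes [ 1.2 -1.2  0.3]
```

View pics/v2.png

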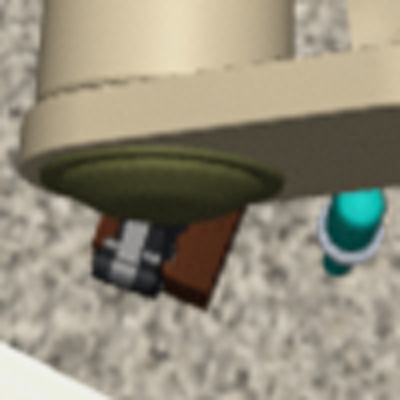

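View pics/v2t.png

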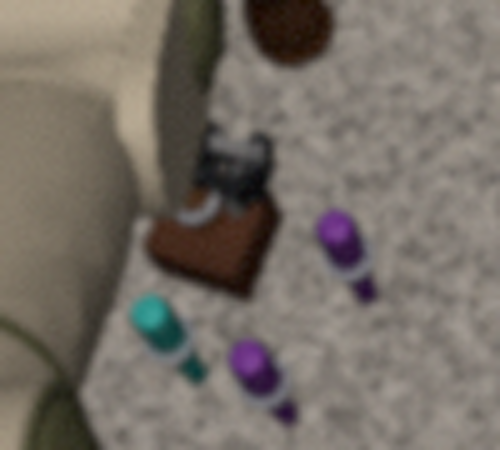

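The collar's steel arc shows just below the finger in the top crop (~(200,205)), so the handle is between the pads. I'll close now.

```bash
python3 -m handwheel '[{"grip":15,"tx":1,"ty":0,"tz":0,"wx":0,"wy":0,"wz":0},{"grip":15,"tx":0,"ty":0,"tz":0,"wx":0,"wy":0,"wz":0},{"grip":15,"tx":0,"ty":0,"tz":0,"wx":0,"wy":0,"wz":0},{"grip":15,"tx":0,"ty":0,"tz":0,"wx":0,"wy":0,"wz":0},{"grip":15,"tx":0,"ty":0,"tz":0,"wx":0,"wy":0,"wz":0},{"grip":15,"tx":0,"ty":0,"tz":0,"wx":0,"wy":0,"wz":0}]' 80
python3 -c "
from h import *
plan([439,239.5,105],0)"
```

```text
time_s: 3.13
eef_pos: [439.4, 239.5, 105.0]
ee_rot: [0.707, -0.707, 0.006, -0.007]
force: [-0.4, 0.6, 5.4]
grip_width: 0.271
t 3.13 tcp [439.4 239.5 105. ] F [-0.4  0.6  5.4] grip 23.1 pt [ 0.001  0.001 -1.   ]
shift in current axes [-0.4 -0.  -0.1]
turn [-0.001  0.001  0.001]
shift in final axes [-0.4 -0.  -0.1]
```

```bash
python3 -m handwheel '[{"grip":15,"tx":0,"ty":-6,"tz":0,"wx":0,"wy":0,"wz":0},{"grip":15,"tx":0,"ty":-12,"tz":0,"wx":0,"wy":0,"wz":0},{"grip":15,"tx":0,"ty":-15,"tz":0,"wx":0,"wy":0,"wz":0},{"grip":15,"tx":0,"ty":-15,"tz":0,"wx":0,"wy":0,"wz":0},{"grip":15,"tx":0,"ty":-20,"tz":0,"wx":0,"wy":0,"wz":0},{"grip":15,"tx":0,"ty":-24,"tz":0,"wx":0,"wy":0,"wz":0},{"grip":15,"tx":0,"ty":-24,"tz":0,"wx":0,"wy":0,"wz":0},{"grip":15,"tx":0,"ty":-24,"tz":0,"wx":0,"wy":0,"wz":0},{"grip":15,"tx":0,"ty":-20,"tz":0,"wx":0,"wy":0,"wz":0},{"grip":15,"tx":0,"ty":0,"tz":0,"wx":0,"wy":0,"wz":0}]' 80
python3 -c "
from h import *
plan([439,239.5,265],0); cap('side','side3'); cap('top','top3')
b=load('side3')['pixels'][200:420,180:380,::-1]
c=load('top3')['pixels'][150:290,100:270,::-1]
cv2.imwrite('pics/v3.png',cv2.resize(b,None,fx=2.7,fy=2.7,interpolation=cv2.INTER_CUBIC))
cv2.imwrite('pics/v3t.png',cv2.resize(c,None,fx=4,fy=4,interpolation=cv2.INTER_CUBIC))"
```

```text
time_s: 3.97
eef_pos: [440.1, 239.6, 268.3]
ee_rot: [0.708, -0.706, 0.004, -0.009]
force: [1.0, 0.8, 0.0]
grip_width: 0.27
t 3.97 tcp [440.1 239.6 268.3] F [1.  0.8 0. ] grip 23.1 pt [ 0.006  0.002 -1.   ]
shift in current axes [-1.1  3.3 -0.2]
turn [-0.002  0.001  0.006]
shift in final axes [-1.1  3.3 -0.2]
```

View pics/v3.png

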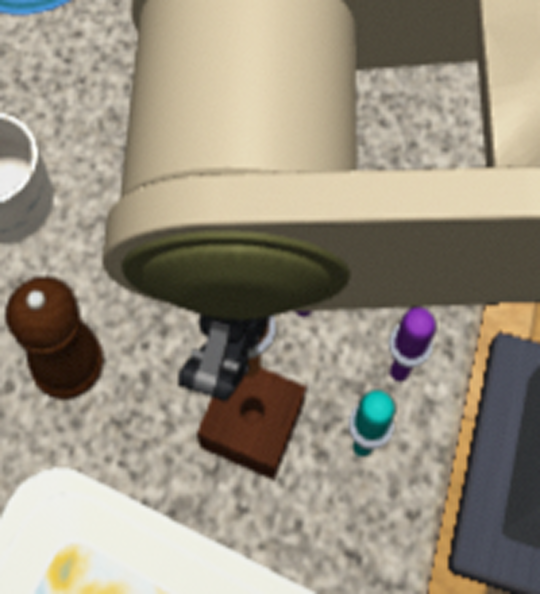

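View pics/v3t.png

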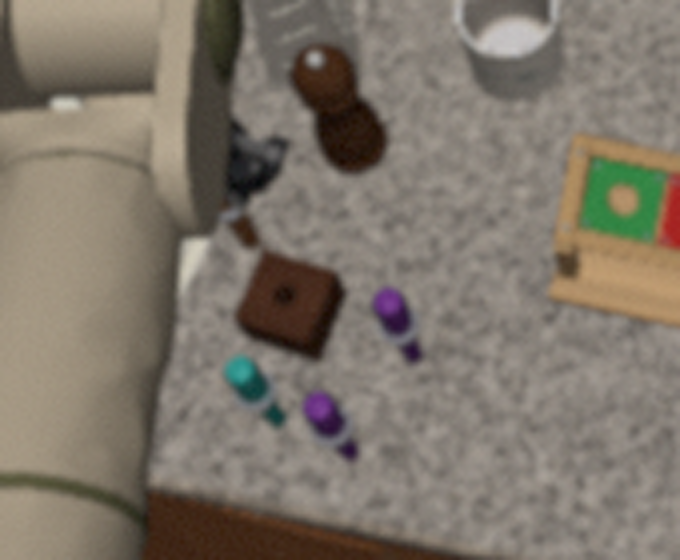

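The muddler is out of the block, upright in the jaws; the block's hole is empty (side crop ~(252,407)). Next: carry it over the green plate and tilt.

```bash
python3 -m handwheel '[{"grip":15,"tx":0,"ty":0,"tz":-15,"wx":0,"wy":0,"wz":0},{"grip":15,"tx":0,"ty":0,"tz":-30,"wx":0,"wy":0,"wz":0},{"grip":15,"tx":0,"ty":0,"tz":-30,"wx":0,"wy":0,"wz":-0.05},{"grip":15,"tx":0,"ty":0,"tz":-30,"wx":0,"wy":0,"wz":-0.08},{"grip":15,"tx":0,"ty":0,"tz":-30,"wx":0,"wy":0,"wz":-0.08},{"grip":15,"tx":0,"ty":0,"tz":-30,"wx":0,"wy":0,"wz":-0.08},{"grip":15,"tx":0,"ty":0,"tz":-30,"wx":0,"wy":0,"wz":-0.08},{"grip":15,"tx":0,"ty":0,"tz":-30,"wx":0,"wy":0,"wz":-0.08},{"grip":15,"tx":0,"ty":0,"tz":-15,"wx":0,"wy":0,"wz":-0.07},{"grip":15,"tx":0,"ty":0,"tz":0,"wx":0,"wy":0,"wz":0}]' 80
cat >> h.py <<'E'
N=np.array([-np.sin(np.pi/6)*np.cos(YAW),-np.sin(np.pi/6)*np.sin(YAW),np.cos(np.pi/6)])
M={'green':np.array([555.4,-3.2,100]),'red':np.array([554.1,-65.2,100]),'yellow':np.array([552.9,-127.2,100])}
E
python3 -c "
from h import *
plan(M['green']+N*(95+30),np.pi/6)"
```

```text
time_s: 4.9
eef_pos: [432.6, -2.5, 262.0]
ee_rot: [-0.681, 0.685, 0.174, 0.189]
force: [0.5, 0.3, -0.6]
grip_width: 0.27
t 4.90 tcp [432.6  -2.5 262. ] F [ 0.5  0.3 -0.6] grip 23.1 pt [ 0.496 -0.011 -0.868]
shift in current axes [25.6 76.6  1.9]
turn [ 0.001 -0.003 -0.004]
shift in final axes [25.3 76.7  1.8]
```

```bash
python3 -m handwheel '[{"grip":15,"tx":10,"ty":15,"tz":1,"wx":0,"wy":0,"wz":0},{"grip":15,"tx":12,"ty":20,"tz":1,"wx":0,"wy":0,"wz":-0.004},{"grip":15,"tx":4,"ty":20,"tz":0,"wx":0,"wy":0,"wz":0},{"grip":15,"tx":0,"ty":10,"tz":0,"wx":0,"wy":0,"wz":0},{"grip":15,"tx":0,"ty":0,"tz":0,"wx":0,"wy":0,"wz":0},{"grip":15,"tx":0,"ty":0,"tz":0,"wx":0,"wy":0,"wz":0}]' 80
python3 -c "
from h import *
plan(M['green']+N*(95),np.pi/6); cap('side','side4'); cap('top','top4')
b=load('side4')['pixels'][150:280,190:340,::-1]
c=load('top4')['pixels'][160:250,210:330,::-1]
cv2.imwrite('pics/v4.png',cv2.resize(b,None,fx=4.5,fy=4.5,interpolation=cv2.INTER_CUBIC))
cv2.imwrite('pics/v4t.png',cv2.resize(c,None,fx=6,fy=6,interpolation=cv2.INTER_CUBIC))"
```

```text
time_s: 5.4
eef_pos: [489.0, 1.1, 219.8]
ee_rot: [-0.682, 0.685, 0.176, 0.188]
force: [-0.0, -0.1, 0.2]
grip_width: 0.27
t 5.40 tcp [489.    1.1 219.8] F [-0.  -0.1  0.2] grip 23.1 pt [ 0.497 -0.008 -0.867]
shift in current axes [-2.2 41.9 -3. ]
turn [-0.002  0.001 -0.003]
shift in final axes [-2.3 41.9 -2.9]
```

View pics/v4.png

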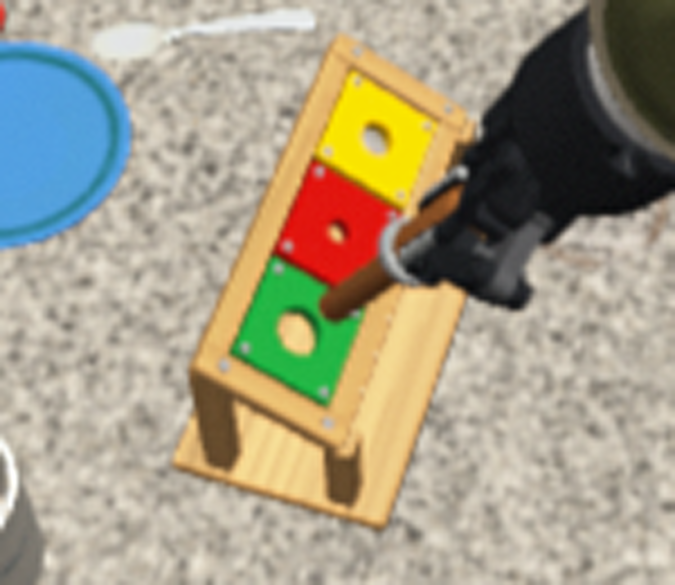

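View pics/v4t.png

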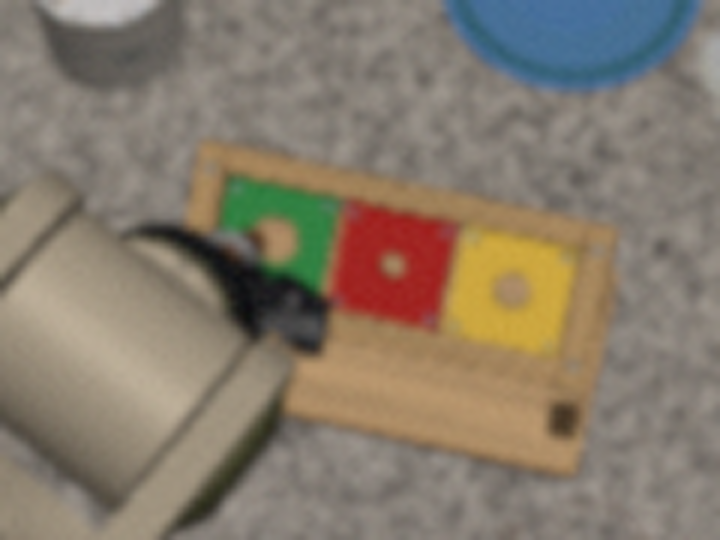

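```bash
cat >> h.py <<'E'
def circ(c,R,r,n=60):
    a=np.linspace(0,2*np.pi,n); return c+r*(np.cos(a)[:,None]*R[:,0]+np.sin(a)[:,None]*R[:,2])
def overlay(d,name,roi,f,L=95,dx=0,dz=0,ax=0,az=0,P=None,R=None,fx=4.5):
    """muddler: passes through grasp point + (dx,dz); axis turned by ax about tool x, az about tool z"""
    if P is None: P,R,_=pose()
    A=R@Ro.from_rotvec([ax,0,az]).as_matrix(); G=P-R[:,1]*18.7+R[:,0]*dx+R[:,2]*dz
    g=lambda z:G+A[:,1]*(L+18.7-z)   # muddler coordinate z from tip
    img=cv2.resize(np.ascontiguousarray(d['pixels'][roi[1]:roi[3],roi[0]:roi[2],::-1]),None,fx=fx,fy=fx,interpolation=cv2.INTER_CUBIC)
    def line(X,col):
        p=((proj(d,X)-np.array(roi[:2])+0.5)*fx); cv2.polylines(img,[np.round(p*8).astype(np.int32)],False,col,1,cv2.LINE_AA,3)
    for z,r in((0,5.5),(4,8),(80,8),(80,16.5),(86,16.5)): line(circ(g(z),A,r),(255,255,0))
    line(np.array([g(0),g(86)]),(255,0,255))
    c=-d['R'].T@d['t']; v=c-g(40); s=np.cross(A[:,1],v); s/=np.linalg.norm(s)
    for q in(-8,8): line(np.array([g(4)+q*s,g(80)+q*s]),(255,255,0))
    for k in M:
        S=np.c_[np.cross(np.array([-np.sin(YAW),np.cos(YAW),0]),N),N,np.array([-np.sin(YAW),np.cos(YAW),0])]
        line(circ(M[k],S,{'green':12,'yellow':9.5,'red':6}[k]),(255,0,0))
    cv2.imwrite(f'pics/{f}.png',img); return g
E
python3 -c "
from h import *
d=load('side4')
overlay(d,'side',(190,150,340,280),'o4')"
```

```text
(no output)
```

View pics/o4.png

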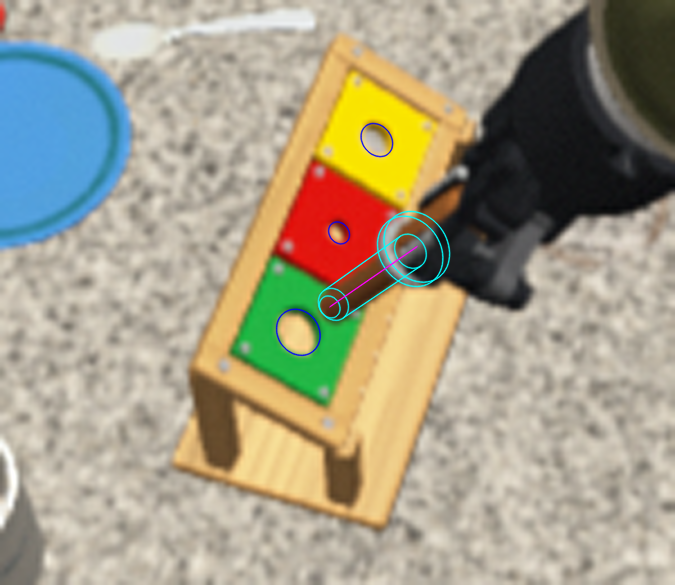

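```bash
python3 -m handwheel '[{"grip":15,"tx":-1,"ty":5,"tz":-2,"wx":0,"wy":0,"wz":0},{"grip":15,"tx":-1,"ty":10,"tz":-1,"wx":0,"wy":0,"wz":0},{"grip":15,"tx":0,"ty":10,"tz":0,"wx":0,"wy":0,"wz":0},{"grip":15,"tx":0,"ty":5,"tz":0,"wx":0,"wy":0,"wz":-0.002},{"grip":15,"tx":0,"ty":0,"tz":0,"wx":0,"wy":0,"wz":0},{"grip":15,"tx":0,"ty":0,"tz":0,"wx":0,"wy":0,"wz":0}]' 80
python3 -c "
from h import *
d=cap('side','side5')
plan(M['green']+N*(95),np.pi/6)
overlay(d,'side',(225,180,315,260),'o5',fx=8)"
```

```text
time_s: 6.0
eef_pos: [502.7, -2.9, 193.8]
ee_rot: [-0.681, 0.684, 0.177, 0.19]
force: [0.6, 0.0, -1.4]
grip_width: 0.269
t 6.05 tcp [502.8  -2.9 194.1] F [ 0.2 -0.5 -0.6] grip 23.2 pt [ 0.502 -0.009 -0.865]
shift in current axes [-1.5 12.8  0.7]
turn [-0.001  0.001  0.003]
shift in final axes [-1.5 12.8  0.7]
```

View pics/o5.png

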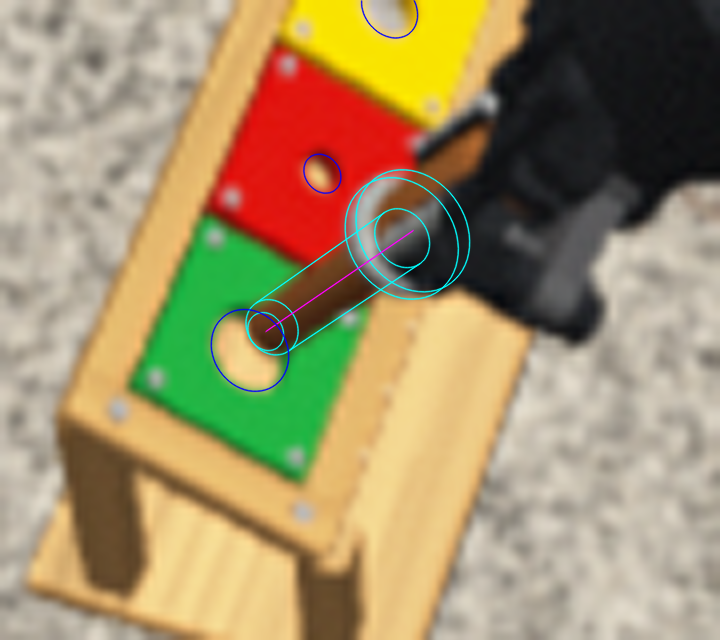

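```bash
python3 -m handwheel '[{"grip":15,"tx":-1,"ty":5,"tz":1,"wx":0,"wy":0,"wz":0},{"grip":15,"tx":0,"ty":7,"tz":0,"wx":0,"wy":0,"wz":0},{"grip":15,"tx":0,"ty":7,"tz":0,"wx":0,"wy":0,"wz":0},{"grip":15,"tx":0,"ty":7,"tz":0,"wx":0,"wy":0,"wz":0},{"grip":15,"tx":0,"ty":7,"tz":0,"wx":0,"wy":0,"wz":0}]' 80
python3 -c "
from h import *
plan(M['green']-N*(60-95),np.pi/6)"
```

```text
time_s: 6.47
eef_pos: [518.7, -2.2, 164.0]
ee_rot: [-0.681, 0.684, 0.177, 0.19]
force: [0.1, 0.3, -0.2]
grip_width: 0.274
t 6.47 tcp [518.7  -2.2 164. ] F [ 0.1  0.3 -0.2] grip 23.4 pt [ 0.502 -0.009 -0.865]
shift in current axes [-0.3 38.8 -0.3]
turn [-0.001  0.001  0.002]
shift in final axes [-0.3 38.8 -0.3]
```

```bash
python3 -m handwheel '[{"grip":15,"tx":0,"ty":8,"tz":0,"wx":0,"wy":0,"wz":0},{"grip":15,"tx":0,"ty":8,"tz":0,"wx":0,"wy":0,"wz":0},{"grip":15,"tx":0,"ty":8,"tz":0,"wx":0,"wy":0,"wz":0},{"grip":15,"tx":0,"ty":8,"tz":0,"wx":0,"wy":0,"wz":0},{"grip":15,"tx":0,"ty":3,"tz":0,"wx":0,"wy":0,"wz":0},{"grip":15,"tx":0,"ty":0,"tz":0,"wx":0,"wy":0,"wz":0},{"grip":15,"tx":0,"ty":0,"tz":0,"wx":0,"wy":0,"wz":0}]' 80
python3 -c "
from h import *
d=cap('side','side6')
plan(M['green']+N*(95+25),np.pi/6)
overlay(d,'side',(225,180,315,260),'o6',fx=8)"
```

```text
time_s: 7.05
eef_pos: [536.1, -2.5, 134.5]
ee_rot: [-0.681, 0.684, 0.177, 0.19]
force: [-0.6, -0.1, -0.1]
grip_width: 0.271
t 7.10 tcp [536.1  -2.5 134.8] F [-0.4 -0.4 -0.8] grip 23.3 pt [ 0.502 -0.009 -0.865]
shift in current axes [ -0.4 -80.2  -0.3]
turn [-0.001  0.001  0.003]
shift in final axes [ -0.7 -80.2  -0.3]
```

View pics/o6.png

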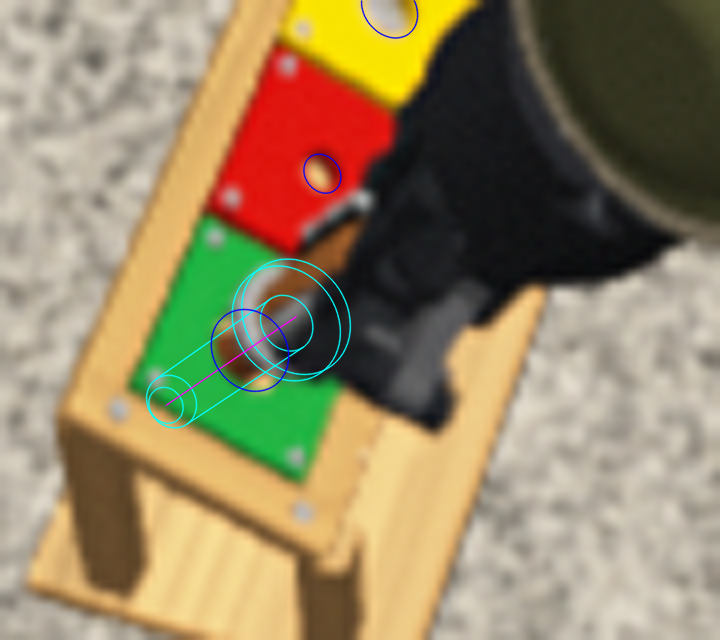

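The shank is ~55 mm through the green hole, with no force and the collar ~25 mm short of the plate. I'll draw it out and move along the row to yellow.

```bash
python3 -m handwheel '[{"grip":15,"tx":0,"ty":-10,"tz":0,"wx":0,"wy":0,"wz":0},{"grip":15,"tx":0,"ty":-20,"tz":0,"wx":0,"wy":0,"wz":0},{"grip":15,"tx":0,"ty":-20,"tz":0,"wx":0,"wy":0,"wz":0},{"grip":15,"tx":0,"ty":-20,"tz":0,"wx":0,"wy":0,"wz":0},{"grip":15,"tx":0,"ty":-20,"tz":0,"wx":0,"wy":0,"wz":0},{"grip":15,"tx":0,"ty":0,"tz":-20,"wx":0,"wy":0,"wz":0},{"grip":15,"tx":0,"ty":0,"tz":-30,"wx":0,"wy":0,"wz":0},{"grip":15,"tx":0,"ty":0,"tz":-30,"wx":0,"wy":0,"wz":0},{"grip":15,"tx":0,"ty":0,"tz":-30,"wx":0,"wy":0,"wz":0},{"grip":15,"tx":0,"ty":0,"tz":-14,"wx":0,"wy":0,"wz":0}]' 80
python3 -m handwheel '[{"grip":15,"tx":0,"ty":0,"tz":0,"wx":0,"wy":0,"wz":0},{"grip":15,"tx":0,"ty":0,"tz":0,"wx":0,"wy":0,"wz":0}]' 80
python3 -c "
from h import *
d=cap('side','side7')
plan(M['yellow']+N*(95),np.pi/6)
overlay(d,'side',(225,150,325,230),'o7',fx=8)"
```

```text
time_s: 7.93
eef_pos: [488.4, -128.6, 213.2]
ee_rot: [-0.68, 0.685, 0.177, 0.191]
force: [-0.3, 0.8, -0.4]
grip_width: 0.27
time_s: 8.1
eef_pos: [488.3, -125.9, 212.6]
ee_rot: [-0.681, 0.685, 0.177, 0.191]
force: [0.4, -0.3, -0.1]
grip_width: 0.275
t 8.15 tcp [ 488.3 -125.2  212.6] F [ 0.   0.2 -0.2] grip 23.9 pt [ 0.502 -0.009 -0.865]
shift in current axes [-0.4 34.8 -0.8]
turn [-0.001  0.001  0.002]
shift in final axes [-0.3 34.8 -0.8]
```

View pics/o7.png

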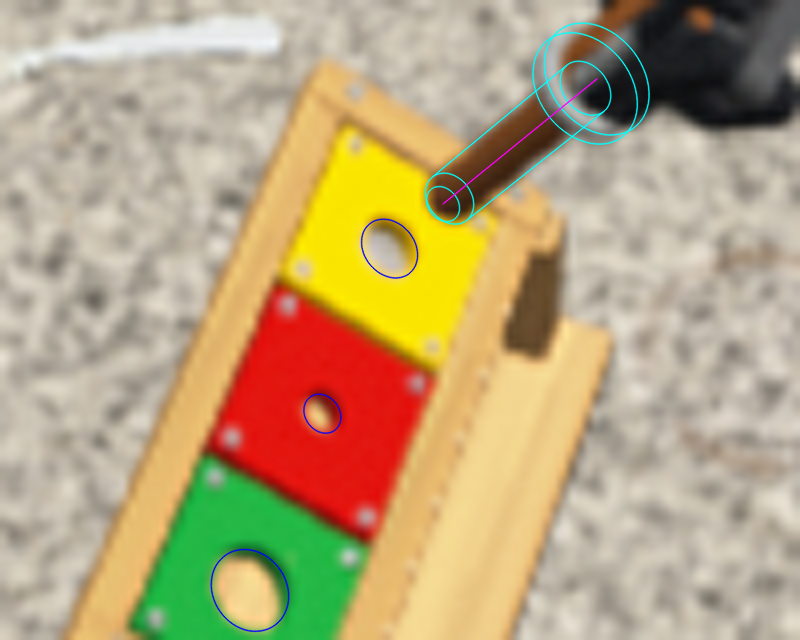

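```bash
python3 -m handwheel '[{"grip":15,"tx":0,"ty":6,"tz":-0.5,"wx":0,"wy":0,"wz":0},{"grip":15,"tx":0,"ty":8,"tz":0,"wx":0,"wy":0,"wz":0.002},{"grip":15,"tx":0,"ty":8,"tz":0,"wx":0,"wy":0,"wz":0},{"grip":15,"tx":0,"ty":4,"tz":0,"wx":0,"wy":0,"wz":0},{"grip":15,"tx":0,"ty":0,"tz":0,"wx":0,"wy":0,"wz":0},{"grip":15,"tx":0,"ty":0,"tz":0,"wx":0,"wy":0,"wz":0},{"grip":15,"tx":0,"ty":0,"tz":0,"wx":0,"wy":0,"wz":0}]' 80
cat >> h.py <<'E'
def shank(d,L=95,zr=(12,70)):
    P,R,_=pose(); g=lambda z:P-R[:,1]*18.7+R[:,1]*(L+18.7-z)
    c=-d['R'].T@d['t']; s=np.cross(R[:,1],c-g(40)); s/=np.linalg.norm(s)
    hsv=cv2.cvtColor(d['pixels'],cv2.COLOR_RGB2HSV).astype(np.float32)
    gr=d['pixels'].astype(np.float32)
    out=[];zs=np.arange(zr[0],zr[1],2.)
    q=np.arange(-16,16.1,.25)
    prof=[]
    for z in zs:
        p=proj(d,g(z)+q[:,None]*s).astype(np.float32)
        prof.append(cv2.remap(gr,p[None,:,0],p[None,:,1],cv2.INTER_LINEAR)[0])
    return s,R,q,zs,np.array(prof)
E
python3 -c "
from h import *
d=cap('side','side8'); cap('top','top8')
plan(M['yellow']+N*(95),np.pi/6)
overlay(d,'side',(225,150,325,230),'o8',fx=8)
s,R,q,zs,p=shank(d)
print('s in tool',(R.T@s).round(2))
im=cv2.resize(p[...,::-1].astype(np.uint8),None,fx=5,fy=12,interpolation=cv2.INTER_NEAREST); cv2.line(im,(64*5+2,0),(64*5+2,999),(255,255,255),1)
for k in (-8,8): cv2.line(im,(int((64+4*k)*5+2),0),(int((64+4*k)*5+2),999),(255,255,0),1)
cv2.imwrite('pics/p8.png',im)
"
```

```text
time_s: 8.73
eef_pos: [501.6, -126.3, 190.0]
ee_rot: [-0.681, 0.685, 0.177, 0.19]
force: [0.4, 0.8, -0.1]
grip_width: 0.271
t 8.83 tcp [ 501.6 -126.4  190.2] F [ 0.2  0.3 -0.1] grip 23.3 pt [ 0.501 -0.01  -0.866]
shift in current axes [-0.7  8.8  0.3]
turn [-0.     0.001  0.001]
shift in final axes [-0.6  8.8  0.3]
s in tool [ 0.92  0.   -0.4 ]
```

View pics/o8.png

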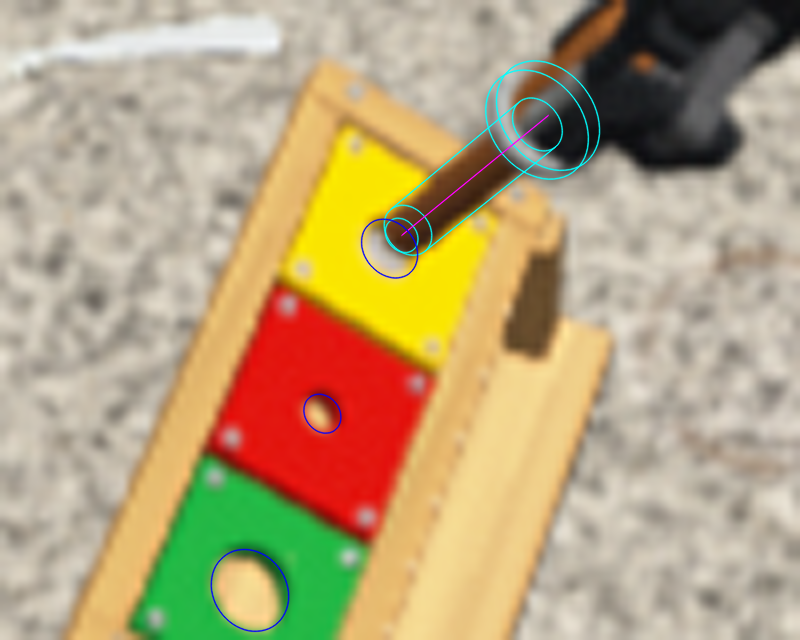

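View pics/p8.png

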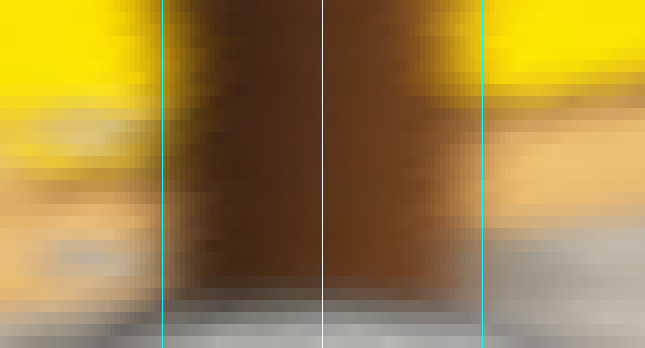

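Prediction matches: the tip sits over the yellow hole mouth (tip ~(405,235), hole (390,248) in the crop) and the axis is within ~0.5 mm. Insert gently.

```bash
python3 -m handwheel '[{"grip":15,"tx":-0.6,"ty":4,"tz":0.3,"wx":0,"wy":0,"wz":0},{"grip":15,"tx":0,"ty":4,"tz":0,"wx":0,"wy":0,"wz":0},{"grip":15,"tx":0,"ty":4,"tz":0,"wx":0,"wy":0,"wz":0},{"grip":15,"tx":0,"ty":4,"tz":0,"wx":0,"wy":0,"wz":0},{"grip":15,"tx":0,"ty":4,"tz":0,"wx":0,"wy":0,"wz":0},{"grip":15,"tx":0,"ty":0,"tz":0,"wx":0,"wy":0,"wz":0}]' 80
python3 -c "
from h import *
plan(M['yellow']+N*(95),np.pi/6)
print((pose()[1].T@sense()['force']).round(1))"
```

```text
time_s: 9.33
eef_pos: [511.2, -126.5, 171.6]
ee_rot: [-0.681, 0.685, 0.176, 0.189]
force: [1.4, -2.4, -1.9]
grip_width: 0.271
t 9.33 tcp [ 511.2 -126.5  171.6] F [ 1.4 -2.4 -1.9] grip 23.2 pt [ 0.5   -0.01  -0.866]
shift in current axes [  0.3 -12.2   0.1]
turn [-0.     0.001 -0.   ]
shift in final axes [  0.3 -12.2   0.1]
[ 0.3  2.4 -2.4]
```

```bash
python3 -m handwheel '[{"grip":15,"tx":0,"ty":3,"tz":-0.5,"wx":0,"wy":0,"wz":0},{"grip":15,"tx":0,"ty":4,"tz":0,"wx":0,"wy":0,"wz":0},{"grip":15,"tx":0,"ty":4,"tz":0,"wx":0,"wy":0,"wz":0},{"grip":15,"tx":0,"ty":4,"tz":0,"wx":0,"wy":0,"wz":0},{"grip":15,"tx":0,"ty":0,"tz":0,"wx":0,"wy":0,"wz":0}]' 80
python3 -c "
from h import *
plan(M['yellow']+N*(95),np.pi/6)
print((pose()[1].T@sense()['force']).round(1))"
```

```text
time_s: 9.75
eef_pos: [518.6, -126.8, 158.5]
ee_rot: [-0.681, 0.685, 0.176, 0.189]
force: [0.3, -0.6, -1.2]
grip_width: 0.271
t 9.75 tcp [ 518.6 -126.8  158.5] F [ 0.3 -0.6 -1.2] grip 23.2 pt [ 0.5   -0.009 -0.866]
shift in current axes [  0.4 -27.2   0.3]
turn [-0.001  0.001 -0.   ]
shift in final axes [  0.4 -27.2   0.3]
[-0.4  1.2 -0.6]
```

Nearly no force at 27 mm deep; on to ~57 mm.

```bash
python3 -m handwheel '[{"grip":15,"tx":0,"ty":4,"tz":-0.2,"wx":0,"wy":0,"wz":0},{"grip":15,"tx":0,"ty":5,"tz":0,"wx":0,"wy":0,"wz":0},{"grip":15,"tx":0,"ty":5,"tz":0,"wx":0,"wy":0,"wz":0},{"grip":15,"tx":0,"ty":5,"tz":0,"wx":0,"wy":0,"wz":0},{"grip":15,"tx":0,"ty":5,"tz":0,"wx":0,"wy":0,"wz":0},{"grip":15,"tx":0,"ty":5,"tz":0,"wx":0,"wy":0,"wz":0},{"grip":15,"tx":0,"ty":0,"tz":0,"wx":0,"wy":0,"wz":0},{"grip":15,"tx":0,"ty":0,"tz":0,"wx":0,"wy":0,"wz":0}]' 80
python3 -c "
from h import *
d=cap('side','side9')
plan(M['yellow']+N*(95+25),np.pi/6)
print((pose()[1].T@sense()['force']).round(1))
overlay(d,'side',(225,150,325,230),'o9',fx=8)"
```

```text
time_s: 10.42
eef_pos: [533.0, -127.3, 133.9]
ee_rot: [-0.681, 0.685, 0.177, 0.189]
force: [-0.4, 0.0, -0.8]
grip_width: 0.273
t 10.47 tcp [ 533.  -127.3  134.2] F [ 0.1 -0.2 -1.2] grip 23.2 pt [ 0.5   -0.009 -0.866]
shift in current axes [  0.1 -80.5   0.6]
turn [-0.001  0.001  0.   ]
shift in final axes [  0.1 -80.5   0.5]
[-0.5  1.1 -0.2]
```

View pics/o9.png

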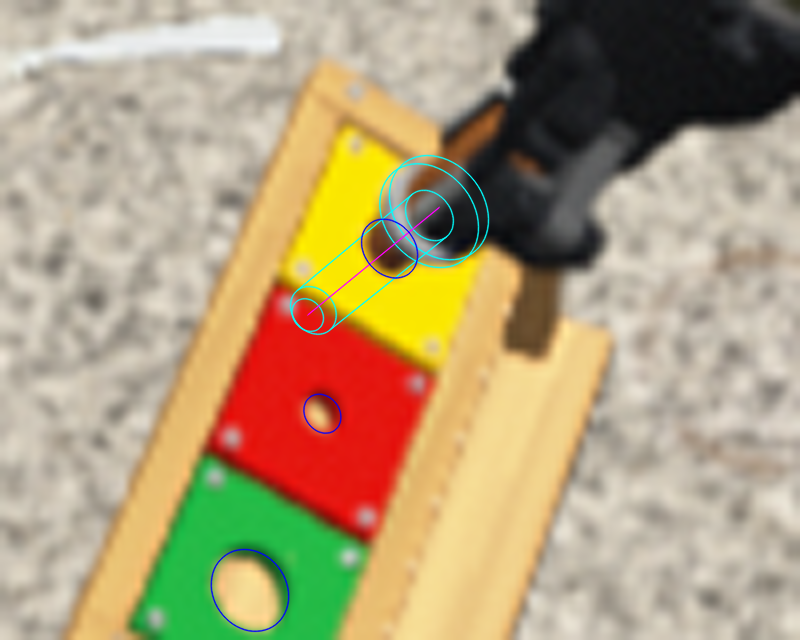

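Yellow passed too: ~55 mm deep, forces ~1 N. Withdraw and move 62 mm along the row to red.

```bash
python3 -m handwheel '[{"grip":15,"tx":0,"ty":-8,"tz":0,"wx":0,"wy":0,"wz":0},{"grip":15,"tx":0,"ty":-15,"tz":0,"wx":0,"wy":0,"wz":0},{"grip":15,"tx":0,"ty":-18,"tz":0,"wx":0,"wy":0,"wz":0},{"grip":15,"tx":0,"ty":-18,"tz":0,"wx":0,"wy":0,"wz":0},{"grip":15,"tx":0,"ty":-16,"tz":0,"wx":0,"wy":0,"wz":0},{"grip":15,"tx":0,"ty":0,"tz":15,"wx":0,"wy":0,"wz":0},{"grip":15,"tx":0,"ty":0,"tz":25,"wx":0,"wy":0,"wz":0},{"grip":15,"tx":0,"ty":0,"tz":22,"wx":0,"wy":0,"wz":0},{"grip":15,"tx":0,"ty":0,"tz":0,"wx":0,"wy":0,"wz":0},{"grip":15,"tx":0,"ty":0,"tz":0,"wx":0,"wy":0,"wz":0}]' 80
python3 -c "
from h import *
plan(M['red']+N*(95),np.pi/6)"
```

```text
time_s: 11.3
eef_pos: [496.5, -64.0, 199.9]
ee_rot: [-0.681, 0.685, 0.178, 0.189]
force: [0.4, -0.4, 0.2]
grip_width: 0.275
t 11.30 tcp [496.5 -64.  199.9] F [ 0.4 -0.4  0.2] grip 23.5 pt [ 0.501 -0.009 -0.865]
shift in current axes [-0.1 20.4 -0.1]
turn [-0.001  0.003  0.001]
shift in final axes [-0.1 20.4 -0.1]
```

```bash
python3 -m handwheel '[{"grip":15,"tx":0,"ty":5,"tz":-0.4,"wx":0,"wy":0,"wz":0},{"grip":15,"tx":0,"ty":6,"tz":0,"wx":0,"wy":-0.003,"wz":0},{"grip":15,"tx":0,"ty":4,"tz":0,"wx":0,"wy":0,"wz":0},{"grip":15,"tx":0,"ty":0,"tz":0,"wx":0,"wy":0,"wz":0},{"grip":15,"tx":0,"ty":0,"tz":0,"wx":0,"wy":0,"wz":0},{"grip":15,"tx":0,"ty":0,"tz":0,"wx":0,"wy":0,"wz":0}]' 80
python3 -c "
from h import *
d=cap('side','side10')
plan(M['red']+N*(95),np.pi/6)
overlay(d,'side',(225,150,325,230),'o10',fx=8)
s,R,q,zs,p=shank(d)
im=cv2.resize(p[...,::-1].astype(np.uint8),None,fx=5,fy=12,interpolation=cv2.INTER_NEAREST); cv2.line(im,(64*5+2,0),(64*5+2,999),(255,255,255),1)
cv2.imwrite('pics/p10.png',im)
"
```

```text
time_s: 11.8
eef_pos: [504.2, -65.5, 186.1]
ee_rot: [-0.681, 0.685, 0.178, 0.189]
force: [0.2, 0.0, -0.5]
grip_width: 0.269
t 11.85 tcp [504.2 -65.4 186.2] F [ 0.2 -0.7 -0.3] grip 23.2 pt [ 0.5   -0.01  -0.866]
shift in current axes [0.1 4.6 1.2]
turn [-0.     0.004  0.   ]
shift in final axes [0.1 4.6 1.2]
```

View pics/o10.png

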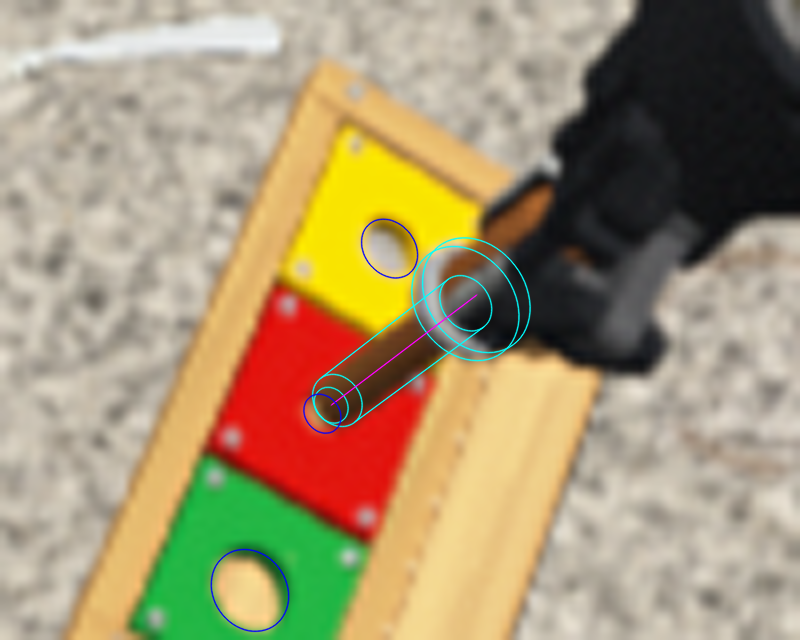

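View pics/p10.png

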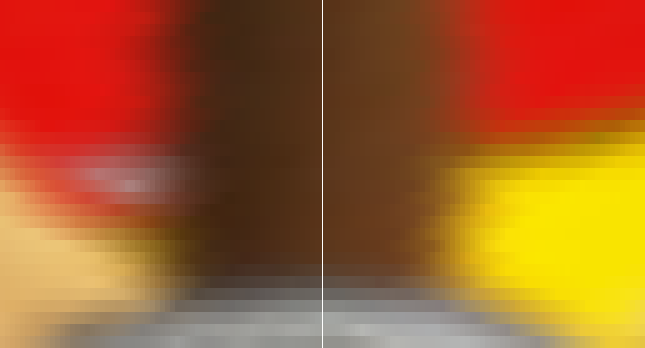

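```bash
python3 -m handwheel '[{"grip":15,"tx":0.4,"ty":1,"tz":0.8,"wx":0,"wy":0,"wz":0},{"grip":15,"tx":0,"ty":1,"tz":0,"wx":0,"wy":0,"wz":0},{"grip":15,"tx":0,"ty":1,"tz":0,"wx":0,"wy":0,"wz":0},{"grip":15,"tx":0,"ty":0.5,"tz":0,"wx":0,"wy":0,"wz":0},{"grip":15,"tx":0,"ty":0,"tz":0,"wx":0,"wy":0,"wz":0},{"grip":15,"tx":0,"ty":0,"tz":0,"wx":0,"wy":0,"wz":0}]' 80
python3 -c "
from h import *
plan(M['red']+N*(95),np.pi/6)
print((pose()[1].T@sense()['force']).round(1))"
```

```text
time_s: 12.35
eef_pos: [506.3, -64.4, 183.3]
ee_rot: [-0.681, 0.685, 0.178, 0.188]
force: [-0.5, 0.1, -0.3]
grip_width: 0.277
t 12.35 tcp [506.3 -64.4 183.3] F [-0.5  0.1 -0.3] grip 23.6 pt [ 0.5   -0.009 -0.866]
shift in current axes [-0.2  1.1  0.2]
turn [-0.001  0.004  0.   ]
shift in final axes [-0.2  1.1  0.2]
[-0.6  0.   0.1]
```

Advancing slowly until contact.

```bash
python3 -m handwheel '[{"grip":15,"tx":0,"ty":0.8,"tz":0,"wx":0,"wy":0,"wz":0},{"grip":15,"tx":0,"ty":0.8,"tz":0,"wx":0,"wy":0,"wz":0},{"grip":15,"tx":0,"ty":0,"tz":0,"wx":0,"wy":0,"wz":0},{"grip":15,"tx":0,"ty":0,"tz":0,"wx":0,"wy":0,"wz":0}]' 80
python3 -c "
from h import *
plan(M['red']+N*(95),np.pi/6)
print((pose()[1].T@sense()['force']).round(1))"
python3 -m handwheel '[{"grip":15,"tx":0,"ty":0.8,"tz":0,"wx":0,"wy":0,"wz":0},{"grip":15,"tx":0,"ty":0.8,"tz":0,"wx":0,"wy":0,"wz":0},{"grip":15,"tx":0,"ty":0,"tz":0,"wx":0,"wy":0,"wz":0},{"grip":15,"tx":0,"ty":0,"tz":0,"wx":0,"wy":0,"wz":0}]' 80
python3 -c "
from h import *
plan(M['red']+N*(95),np.pi/6)
print((pose()[1].T@sense()['force']).round(1))"
```

```text
time_s: 12.68
eef_pos: [507.2, -64.6, 182.9]
ee_rot: [-0.681, 0.685, 0.178, 0.189]
force: [-8.5, 0.2, 10.8]
grip_width: 0.269
t 12.68 tcp [507.2 -64.6 182.9] F [-8.5  0.2 10.8] grip 22.9 pt [ 0.501 -0.01  -0.865]
shift in current axes [-0.8  0.2  0.3]
turn [-0.     0.005  0.002]
shift in final axes [-0.8  0.2  0.3]
[ -1.9 -13.6   0. ]
time_s: 13.02
eef_pos: [508.1, -64.6, 182.8]
ee_rot: [-0.68, 0.685, 0.179, 0.189]
force: [-20.8, 1.4, 25.4]
grip_width: 0.271
t 13.02 tcp [508.1 -64.6 182.8] F [-20.8   1.4  25.4] grip 23.2 pt [ 0.503 -0.01  -0.864]
shift in current axes [-1.6 -0.3  0.4]
turn [0.    0.006 0.003]
shift in final axes [-1.6 -0.3  0.4]
[ -5.3 -32.4   1. ]
```

```bash
python3 -m handwheel '[{"grip":15,"tx":0,"ty":-1.6,"tz":0,"wx":0,"wy":0,"wz":0},{"grip":15,"tx":0,"ty":0,"tz":0,"wx":0,"wy":0,"wz":0},{"grip":15,"tx":0,"ty":0,"tz":0,"wx":0,"wy":0,"wz":0}]' 80
python3 -c "
from h import *
d=cap('side','side11');cap('top','top11')
plan(M['red']+N*(95),np.pi/6)
print((pose()[1].T@sense()['force']).round(1))
overlay(d,'side',(225,150,325,230),'o11',fx=8)
c=load('top11')['pixels'][160:250,210:330,::-1]
cv2.imwrite('pics/v11t.png',cv2.resize(c,None,fx=6,fy=6,interpolation=cv2.INTER_CUBIC))"
```

```text
time_s: 13.27
eef_pos: [507.4, -64.6, 183.1]
ee_rot: [-0.681, 0.685, 0.179, 0.189]
force: [-7.0, -0.1, 9.9]
grip_width: 0.277
t 13.37 tcp [507.4 -64.6 183.1] F [-8.   1.1 10.7] grip 23.4 pt [ 0.502 -0.01  -0.865]
shift in current axes [-1.1  0.3  0.3]
turn [-0.     0.005  0.002]
shift in final axes [-1.1  0.3  0.3]
[ -1.6 -13.3   1. ]
```

View pics/o11.png

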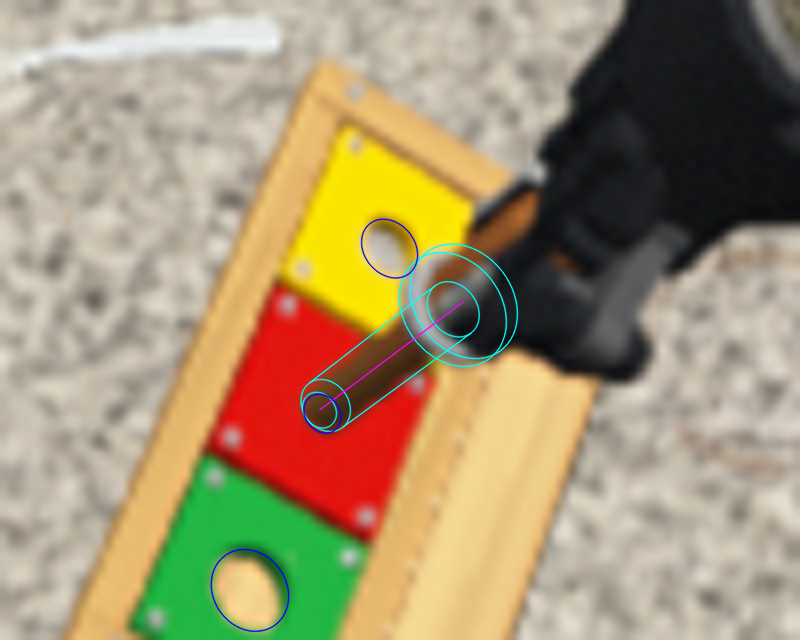

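View pics/v11t.png

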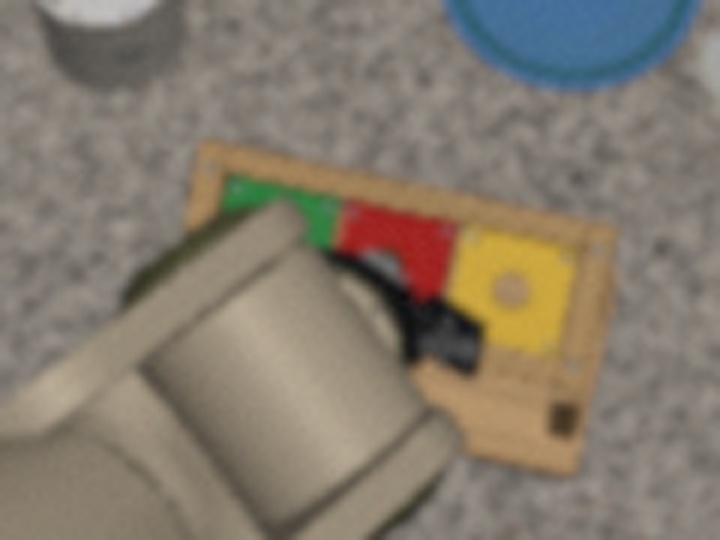

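```bash
cat > pr.py <<'E'
from h import *
P,R,r=pose(); print('t %.2f'%r['time_s'],'tool-frame off from red axis',(R.T@(P-M['red']-N*95)).round(2),'F',(R.T@r['force']).round(1))
E
python3 -m handwheel '[{"grip":15,"tx":-0.5,"ty":-0.4,"tz":0,"wx":0,"wy":0,"wz":0},{"grip":15,"tx":-0.5,"ty":0,"tz":0,"wx":0,"wy":0,"wz":0},{"grip":15,"tx":0,"ty":0,"tz":0,"wx":0,"wy":0,"wz":0}]' 80 >/dev/null; python3 pr.py
python3 -m handwheel '[{"grip":15,"tx":-0.5,"ty":0,"tz":0,"wx":0,"wy":0,"wz":0},{"grip":15,"tx":-0.5,"ty":0,"tz":0,"wx":0,"wy":0,"wz":0},{"grip":15,"tx":0,"ty":0,"tz":0,"wx":0,"wy":0,"wz":0}]' 80 >/dev/null; python3 pr.py
```

```text
t 13.62 tool-frame off from red axis [ 0.24 -0.5  -0.35] F [ 1.7 -6.3  0.8]
t 13.87 tool-frame off from red axis [-0.57 -0.47 -0.48] F [ 1.5 -5.   1.1]
```

```bash

python3 -m handwheel '[{"grip":15,"tx":-0.5,"ty":0,"tz":0,"wx":0,"wy":0,"wz":0},{"grip":15,"tx":-0.5,"ty":0,"tz":0,"wx":0,"wy":0,"wz":0},{"grip":15,"tx":0,"ty":0,"tz":0,"wx":0,"wy":0,"wz":0}]' 80 >/dev/null; python3 pr.py
python3 -m handwheel '[{"grip":15,"tx":0.7,"ty":0,"tz":0.7,"wx":0,"wy":0,"wz":0},{"grip":15,"tx":0.3,"ty":0,"tz":0.5,"wx":0,"wy":0,"wz":0},{"grip":15,"tx":0,"ty":0,"tz":0,"wx":0,"wy":0,"wz":0}]' 80 >/dev/null; python3 pr.py
python3 -m handwheel '[{"grip":15,"tx":0,"ty":0,"tz":0.6,"wx":0,"wy":0,"wz":0},{"grip":15,"tx":0,"ty":0,"tz":0.6,"wx":0,"wy":0,"wz":0},{"grip":15,"tx":0,"ty":0,"tz":0,"wx":0,"wy":0,"wz":0}]' 80 >/dev/null; python3 pr.py
```

```text
t 14.12 tool-frame off from red axis [-1.87 -0.3  -0.57] F [ 2.8 -4.8 -0.2]
t 14.37 tool-frame off from red axis [-0.98 -0.3   0.21] F [-0.2 -6.5 -3.8]
t 14.62 tool-frame off from red axis [-0.87 -0.43  1.19] F [-1.  -9.1 -4.5]
```

```bash

python3 -c "
from h import *
d=cap('side','side12')
overlay(d,'side',(240,170,310,225),'o12',fx=11)
s,R,q,zs,p=shank(d,zr=(2,70))
im=cv2.resize(p[...,::-1].astype(np.uint8),None,fx=5,fy=12,interpolation=cv2.INTER_NEAREST); cv2.line(im,(64*5+2,0),(64*5+2,999),(255,255,255),1)
cv2.imwrite('pics/p12.png',im)
"
```

```text
(no output)
```

View pics/o12.png

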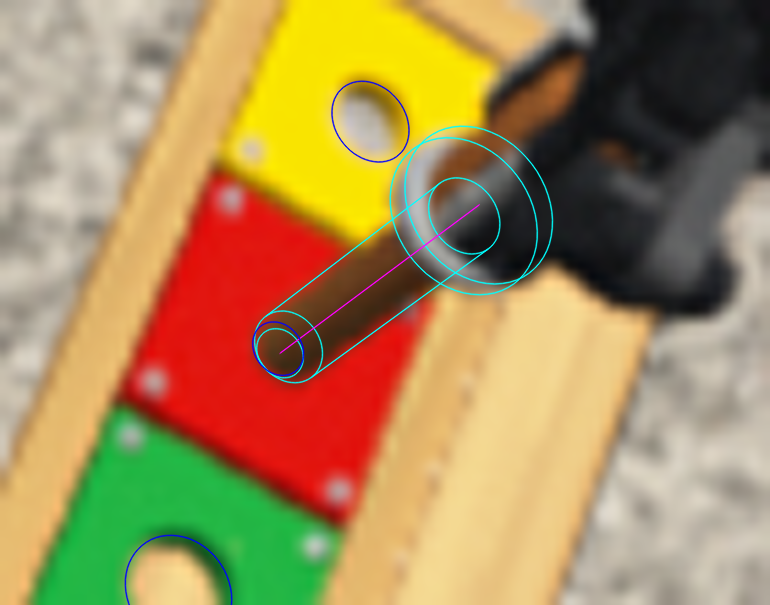

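View pics/p12.png

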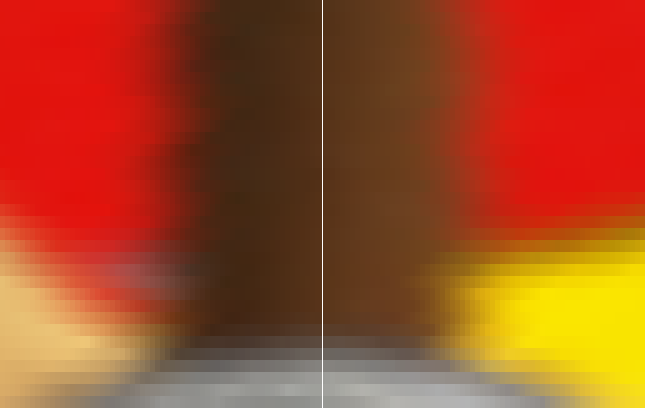

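```bash

python3 -m handwheel '[{"grip":15,"tx":0.8,"ty":0,"tz":-0.5,"wx":0,"wy":0,"wz":0},{"grip":15,"tx":0,"ty":0,"tz":0,"wx":0,"wy":0,"wz":0}]' 80 >/dev/null; python3 pr.py
python3 -m handwheel '[{"grip":15,"tx":0,"ty":0,"tz":-0.5,"wx":0,"wy":0,"wz":0},{"grip":15,"tx":0,"ty":0,"tz":0,"wx":0,"wy":0,"wz":0}]' 80 >/dev/null; python3 pr.py
python3 -m handwheel '[{"grip":15,"tx":0,"ty":0,"tz":-0.5,"wx":0,"wy":0,"wz":0},{"grip":15,"tx":0,"ty":0,"tz":0,"wx":0,"wy":0,"wz":0}]' 80 >/dev/null; python3 pr.py
python3 -m handwheel '[{"grip":15,"tx":0,"ty":0,"tz":-0.5,"wx":0,"wy":0,"wz":0},{"grip":15,"tx":0,"ty":0,"tz":0,"wx":0,"wy":0,"wz":0}]' 80 >/dev/null; python3 pr.py
python3 -m handwheel '[{"grip":15,"tx":0,"ty":0,"tz":-0.5,"wx":0,"wy":0,"wz":0},{"grip":15,"tx":0,"ty":0,"tz":0,"wx":0,"wy":0,"wz":0}]' 80 >/dev/null; python3 pr.py
python3 -m handwheel '[{"grip":15,"tx":0.7,"ty":0,"tz":0,"wx":0,"wy":0,"wz":0},{"grip":15,"tx":0,"ty":0,"tz":0,"wx":0,"wy":0,"wz":0}]' 80 >/dev/null; python3 pr.py
python3 -m handwheel '[{"grip":15,"tx":0,"ty":0,"tz":0.6,"wx":0,"wy":0,"wz":0},{"grip":15,"tx":0,"ty":0,"tz":0,"wx":0,"wy":0,"wz":0}]' 80 >/dev/null; python3 pr.py
python3 -m handwheel '[{"grip":15,"tx":0,"ty":0,"tz":0.6,"wx":0,"wy":0,"wz":0},{"grip":15,"tx":0,"ty":0,"tz":0,"wx":0,"wy":0,"wz":0}]' 80 >/dev/null; python3 pr.py
```

```text
t 14.83 tool-frame off from red axis [-0.4  -0.39  0.93] F [ -1.5 -10.5  -4. ]
t 15.00 tool-frame off from red axis [-0.54 -0.37  0.67] F [ -1.  -10.6  -1.7]
t 15.17 tool-frame off from red axis [-0.59 -0.36  0.41] F [ -0.9 -10.7   0.4]
t 15.33 tool-frame off from red axis [-0.7  -0.32  0.15] F [ -0.4 -11.5   0.5]
t 15.50 tool-frame off from red axis [-0.76 -0.32 -0.13] F [  0.1 -10.3   2. ]
t 15.67 tool-frame off from red axis [-0.26 -0.28 -0.05] F [ -1.9 -12.1   1.8]
t 15.83 tool-frame off from red axis [-0.22 -0.3   0.31] F [ -1.7 -12.2   0.1]
t 16.00 tool-frame off from red axis [-0.11 -0.33  0.62] F [ -1.7 -11.6  -1.5]
```

```bash

python3 -m handwheel '[{"grip":15,"tx":0,"ty":-4,"tz":0,"wx":0,"wy":0,"wz":0},{"grip":15,"tx":0,"ty":0,"tz":4,"wx":0,"wy":0,"wz":0},{"grip":15,"tx":0,"ty":0,"tz":3,"wx":0,"wy":0,"wz":0},{"grip":15,"tx":0,"ty":0,"tz":0,"wx":0,"wy":0,"wz":0},{"grip":15,"tx":0,"ty":2,"tz":0,"wx":0,"wy":0,"wz":0},{"grip":15,"tx":0,"ty":0.7,"tz":0,"wx":0,"wy":0,"wz":0},{"grip":15,"tx":0,"ty":0,"tz":0,"wx":0,"wy":0,"wz":0},{"grip":15,"tx":0,"ty":0,"tz":0,"wx":0,"wy":0,"wz":0}]' 80 >/dev/null; python3 pr.py
python3 -m handwheel '[{"grip":15,"tx":0,"ty":0.6,"tz":0,"wx":0,"wy":0,"wz":0},{"grip":15,"tx":0,"ty":0,"tz":0,"wx":0,"wy":0,"wz":0},{"grip":15,"tx":0,"ty":0,"tz":0,"wx":0,"wy":0,"wz":0}]' 80 >/dev/null; python3 pr.py
```

```text
t 16.67 tool-frame off from red axis [-0.35 -1.03  7.85] F [0.2 0.4 0.2]
t 16.92 tool-frame off from red axis [-0.13 -0.72  7.8 ] F [-1.3 -3.  -1. ]
```

```bash

python3 -m handwheel '[{"grip":15,"tx":0,"ty":0.6,"tz":0,"wx":0,"wy":0,"wz":0},{"grip":15,"tx":0,"ty":0,"tz":0,"wx":0,"wy":0,"wz":0},{"grip":15,"tx":0,"ty":0,"tz":0,"wx":0,"wy":0,"wz":0}]' 80 >/dev/null; python3 pr.py
```

```text
t 17.17 tool-frame off from red axis [ 0.25 -0.62  7.8 ] F [ -2.6 -13.   -0.4]
```

The tip sits 0.3 mm deeper at the hole than 8 mm beside it on the plate (12–13 N each), so it was in the mouth. I'll return, press once more at the hole centre, then go to yellow.

```bash

python3 -m handwheel '[{"grip":15,"tx":0,"ty":-3.5,"tz":0,"wx":0,"wy":0,"wz":0},{"grip":15,"tx":-0.5,"ty":0,"tz":-4,"wx":0,"wy":0,"wz":0},{"grip":15,"tx":0,"ty":0,"tz":-3.4,"wx":0,"wy":0,"wz":0},{"grip":15,"tx":0,"ty":0,"tz":0,"wx":0,"wy":0,"wz":0},{"grip":15,"tx":0,"ty":2.5,"tz":0,"wx":0,"wy":0,"wz":0},{"grip":15,"tx":0,"ty":1,"tz":0,"wx":0,"wy":0,"wz":0},{"grip":15,"tx":0,"ty":0,"tz":0,"wx":0,"wy":0,"wz":0},{"grip":15,"tx":0,"ty":0,"tz":0,"wx":0,"wy":0,"wz":0}]' 80 >/dev/null; python3 pr.py
python3 -m handwheel '[{"grip":15,"tx":0,"ty":0.8,"tz":0,"wx":0,"wy":0,"wz":0},{"grip":15,"tx":0,"ty":0.3,"tz":0,"wx":0,"wy":0,"wz":0},{"grip":15,"tx":0,"ty":0,"tz":0,"wx":0,"wy":0,"wz":0}]' 80 >/dev/null; python3 pr.py
```

```text
t 17.83 tool-frame off from red axis [-0.26 -0.34  0.23] F [-1.9 -9.7 -1.8]
t 18.08 tool-frame off from red axis [0.24 0.08 0.22] F [ -3.2 -22.7  -0.7]
```

Stopped at the red hole under 23 N. Withdraw and move to yellow.

```bash

python3 -m handwheel '[{"grip":15,"tx":0,"ty":-5,"tz":0,"wx":0,"wy":0,"wz":0},{"grip":15,"tx":0,"ty":-10,"tz":0,"wx":0,"wy":0,"wz":0},{"grip":15,"tx":0,"ty":-10,"tz":0,"wx":0,"wy":0,"wz":0},{"grip":15,"tx":0,"ty":0,"tz":-15,"wx":0,"wy":0,"wz":0},{"grip":15,"tx":0,"ty":0,"tz":-25,"wx":0,"wy":0,"wz":0},{"grip":15,"tx":0,"ty":0,"tz":-22,"wx":0,"wy":0,"wz":0},{"grip":15,"tx":0,"ty":0,"tz":0,"wx":0,"wy":0,"wz":0},{"grip":15,"tx":0,"ty":0,"tz":0,"wx":0,"wy":0,"wz":0},{"grip":15,"tx":0,"ty":0,"tz":0,"wx":0,"wy":0,"wz":0}]' 80 
sed -e 's/red/yellow/g' -e 's/N\*95/N*95.7/' pr.py > py.py; python3 py.py; python3 -c "
from h import *
d=cap('side','side13'); plan(M['yellow']+N*95.7,np.pi/6)
overlay(d,'side',(240,150,320,215),'o13',fx=9,L=95.7)"
```

```text
time_s: 18.83
eef_pos: [492.8, -125.2, 202.9]
ee_rot: [-0.681, 0.685, 0.178, 0.189]
force: [-0.1, -0.6, -1.7]
grip_width: 0.272
t 18.83 tool-frame off from yellow axis [ -0.63 -23.49   0.86] F [-0.9  1.4 -0.6]
t 18.88 tcp [ 492.8 -124.9  202.8] F [-0.3  0.6 -0.6] grip 22.8 pt [ 0.5   -0.009 -0.866]
shift in current axes [ 0.6 23.4 -1.2]
turn [-0.001  0.005  0.   ]
shift in final axes [ 0.6 23.4 -1.1]
```

View pics/o13.png

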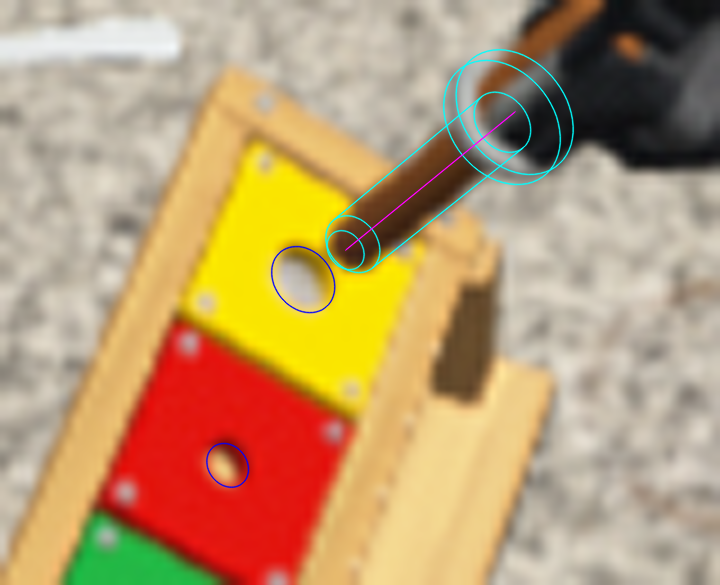

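```bash

python3 -m handwheel '[{"grip":15,"tx":0.5,"ty":5,"tz":-1.4,"wx":0,"wy":0,"wz":0},{"grip":15,"tx":0,"ty":7,"tz":0,"wx":0,"wy":0.005,"wz":0},{"grip":15,"tx":0,"ty":5,"tz":0,"wx":0,"wy":0,"wz":0},{"grip":15,"tx":0,"ty":0,"tz":0,"wx":0,"wy":0,"wz":0},{"grip":15,"tx":0,"ty":0,"tz":0,"wx":0,"wy":0,"wz":0},{"grip":15,"tx":0,"ty":0,"tz":0,"wx":0,"wy":0,"wz":0}]' 80 >/dev/null; python3 py.py
```

```text
t 19.38 tool-frame off from yellow axis [-0.04 -6.09 -0.78] F [-0.7  0.3 -0.5]
```

```bash

python3 -m handwheel '[{"grip":15,"tx":0,"ty":4,"tz":0.3,"wx":0,"wy":0,"wz":0},{"grip":15,"tx":0,"ty":4,"tz":0,"wx":0,"wy":0,"wz":0},{"grip":15,"tx":0,"ty":4,"tz":0,"wx":0,"wy":0,"wz":0},{"grip":15,"tx":0,"ty":4,"tz":0,"wx":0,"wy":0,"wz":0},{"grip":15,"tx":0,"ty":4,"tz":0,"wx":0,"wy":0,"wz":0},{"grip":15,"tx":0,"ty":0,"tz":0,"wx":0,"wy":0,"wz":0}]' 80 >/dev/null; python3 py.py
python3 -m handwheel '[{"grip":15,"tx":0,"ty":4,"tz":0,"wx":0,"wy":0,"wz":0},{"grip":15,"tx":0,"ty":5,"tz":0,"wx":0,"wy":0,"wz":0},{"grip":15,"tx":0,"ty":5,"tz":0,"wx":0,"wy":0,"wz":0},{"grip":15,"tx":0,"ty":5,"tz":0,"wx":0,"wy":0,"wz":0},{"grip":15,"tx":0,"ty":0,"tz":0,"wx":0,"wy":0,"wz":0}]' 80 >/dev/null; python3 py.py
```

```text
t 19.88 tool-frame off from yellow axis [-0.44 14.61 -0.49] F [-0.1  0.8  0.1]
t 20.30 tool-frame off from yellow axis [-0.49 33.78 -0.47] F [-0.6  0.7  1.2]
```

```bash

python3 -m handwheel '[{"grip":15,"tx":0.2,"ty":5,"tz":0,"wx":0,"wy":0,"wz":0},{"grip":15,"tx":0.2,"ty":6,"tz":0,"wx":0,"wy":0,"wz":0},{"grip":15,"tx":0,"ty":6,"tz":0,"wx":0,"wy":0,"wz":0},{"grip":15,"tx":0,"ty":6,"tz":0,"wx":0,"wy":0,"wz":0},{"grip":15,"tx":0,"ty":6,"tz":0,"wx":0,"wy":0,"wz":0},{"grip":15,"tx":0,"ty":6,"tz":0,"wx":0,"wy":0,"wz":0},{"grip":15,"tx":0,"ty":3,"tz":0,"wx":0,"wy":0,"wz":0},{"grip":15,"tx":0,"ty":0,"tz":0,"wx":0,"wy":0,"wz":0},{"grip":15,"tx":0,"ty":0,"tz":0,"wx":0,"wy":0,"wz":0}]' 80 >/dev/null; python3 py.py
python3 -m handwheel '[{"grip":15,"tx":0,"ty":2,"tz":0,"wx":0,"wy":0,"wz":0},{"grip":15,"tx":0,"ty":2,"tz":0,"wx":0,"wy":0,"wz":0},{"grip":15,"tx":0,"ty":1.5,"tz":0,"wx":0,"wy":0,"wz":0},{"grip":15,"tx":0,"ty":0,"tz":0,"wx":0,"wy":0,"wz":0},{"grip":15,"tx":0,"ty":0,"tz":0,"wx":0,"wy":0,"wz":0}]' 80 >/dev/null; python3 py.py
```

```text
t 21.05 tool-frame off from yellow axis [ 0.33 70.96 -0.58] F [-0.4  1.4 -0.4]
t 21.47 tool-frame off from yellow axis [ 0.35 76.35 -0.61] F [-0.3  0.5 -0. ]
```

```bash

python3 -m handwheel '[{"grip":15,"tx":0,"ty":1.2,"tz":0,"wx":0,"wy":0,"wz":0},{"grip":15,"tx":0,"ty":1.2,"tz":0,"wx":0,"wy":0,"wz":0},{"grip":15,"tx":0,"ty":0.8,"tz":0,"wx":0,"wy":0,"wz":0},{"grip":15,"tx":0,"ty":0,"tz":0,"wx":0,"wy":0,"wz":0},{"grip":15,"tx":0,"ty":0,"tz":0,"wx":0,"wy":0,"wz":0}]' 80 >/dev/null; python3 py.py
python3 -m handwheel '[{"grip":15,"tx":0,"ty":0.6,"tz":0,"wx":0,"wy":0,"wz":0},{"grip":15,"tx":0,"ty":0.6,"tz":0,"wx":0,"wy":0,"wz":0},{"grip":15,"tx":0,"ty":0,"tz":0,"wx":0,"wy":0,"wz":0},{"grip":15,"tx":0,"ty":0,"tz":0,"wx":0,"wy":0,"wz":0}]' 80 >/dev/null; python3 py.py
```

```text
t 21.88 tool-frame off from yellow axis [ 0.34 79.59 -0.6 ] F [ 0.1 -0.  -0. ]
t 22.22 tool-frame off from yellow axis [ 0.49 80.12 -0.6 ] F [ -3.8 -12.2   2.2]
```

```bash

python3 -m handwheel '[{"grip":15,"tx":0,"ty":0.6,"tz":0,"wx":0,"wy":0,"wz":0},{"grip":15,"tx":0,"ty":0.4,"tz":0,"wx":0,"wy":0,"wz":0},{"grip":15,"tx":0,"ty":0,"tz":0,"wx":0,"wy":0,"wz":0},{"grip":15,"tx":0,"ty":0,"tz":0,"wx":0,"wy":0,"wz":0}]' 80 >/dev/null; python3 py.py
python3 -c "
from h import *
d=cap('side','side14'); 
overlay(d,'side',(240,150,320,215),'o14',fx=9,L=95.7)"
```

```text
t 22.55 tool-frame off from yellow axis [ 0.52 80.24 -0.58] F [ -9.5 -34.    0.9]
```

View pics/o14.png

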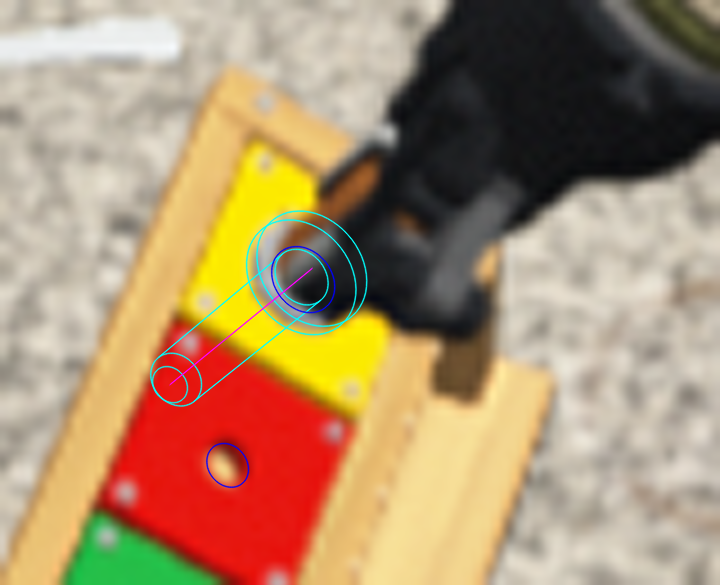

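Collar on the plate (34 N push, no further advance). Relax the push, then open.

```bash

python3 -m handwheel '[{"grip":15,"tx":0,"ty":-1,"tz":0,"wx":0,"wy":0,"wz":0},{"grip":15,"tx":0,"ty":-0.7,"tz":0,"wx":0,"wy":0,"wz":0},{"grip":15,"tx":0,"ty":0,"tz":0,"wx":0,"wy":0,"wz":0},{"grip":15,"tx":0,"ty":0,"tz":0,"wx":0,"wy":0,"wz":0}]' 80 >/dev/null; python3 py.py
python3 -m handwheel '[{"grip":35,"tx":0,"ty":0,"tz":0,"wx":0,"wy":0,"wz":0},{"grip":45,"tx":0,"ty":0,"tz":0,"wx":0,"wy":0,"wz":0},{"grip":50,"tx":0,"ty":0,"tz":0,"wx":0,"wy":0,"wz":0},{"grip":50,"tx":0,"ty":0,"tz":0,"wx":0,"wy":0,"wz":0},{"grip":50,"tx":0,"ty":0,"tz":0,"wx":0,"wy":0,"wz":0},{"grip":50,"tx":0,"ty":0,"tz":0,"wx":0,"wy":0,"wz":0}]' 
python3 py.py
```

```text
t 22.93 tool-frame off from yellow axis [ 0.43 80.08 -0.66] F [-0.2 -3.9 -0.1]
time_s: 23.43
eef_pos: [545.4, -127.6, 113.8]
ee_rot: [-0.681, 0.684, 0.176, 0.19]
force: [-0.4, -0.7, 0.1]
grip_width: 0.588
t 23.43 tool-frame off from yellow axis [ 0.36 80.03 -0.62] F [-0.3 -0.3 -0.7]
```

Released; retract straight back along the axis, then well away.

```bash

python3 -m handwheel '[{"grip":50,"tx":0,"ty":-6,"tz":0,"wx":0,"wy":0,"wz":0},{"grip":50,"tx":0,"ty":-12,"tz":0,"wx":0,"wy":0,"wz":0},{"grip":50,"tx":0,"ty":-16,"tz":0,"wx":0,"wy":0,"wz":0},{"grip":50,"tx":0,"ty":-20,"tz":0,"wx":0,"wy":0,"wz":0},{"grip":50,"tx":0,"ty":-20,"tz":0,"wx":0,"wy":0,"wz":0},{"grip":50,"tx":0,"ty":-25,"tz":0,"wx":0,"wy":0,"wz":0},{"grip":50,"tx":0,"ty":-25,"tz":0,"wx":0,"wy":0,"wz":0},{"grip":50,"tx":0,"ty":-20,"tz":0,"wx":0,"wy":0,"wz":0},{"grip":50,"tx":0,"ty":0,"tz":0,"wx":0,"wy":0,"wz":0},{"grip":50,"tx":0,"ty":0,"tz":0,"wx":0,"wy":0,"wz":0}]' 
python3 -c "
from h import *
d=cap('side','side15');cap('top','top15')
cv2.imwrite('pics/v15.png',cv2.resize(d['pixels'][140:230,220:330,::-1],None,fx=7,fy=6.5,interpolation=cv2.INTER_CUBIC))
P=M['yellow']+N*15.7; overlay(d,'side',(240,150,320,215),'o15',fx=9,L=95.7,P=P,R=Rt(np.pi/6))"
```

```text
time_s: 24.27
eef_pos: [473.3, -126.5, 239.1]
ee_rot: [-0.681, 0.685, 0.176, 0.191]
force: [-0.4, 0.1, -0.3]
grip_width: 0.584
```

View pics/v15.png

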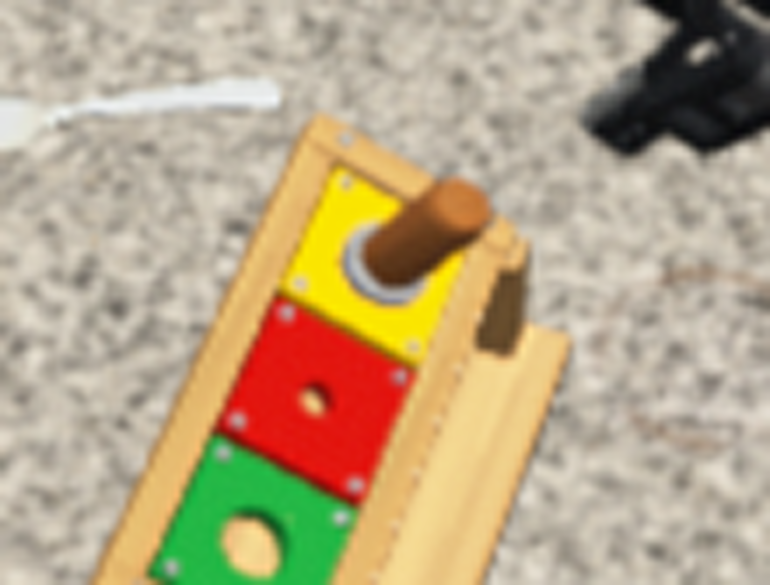

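View pics/o15.png

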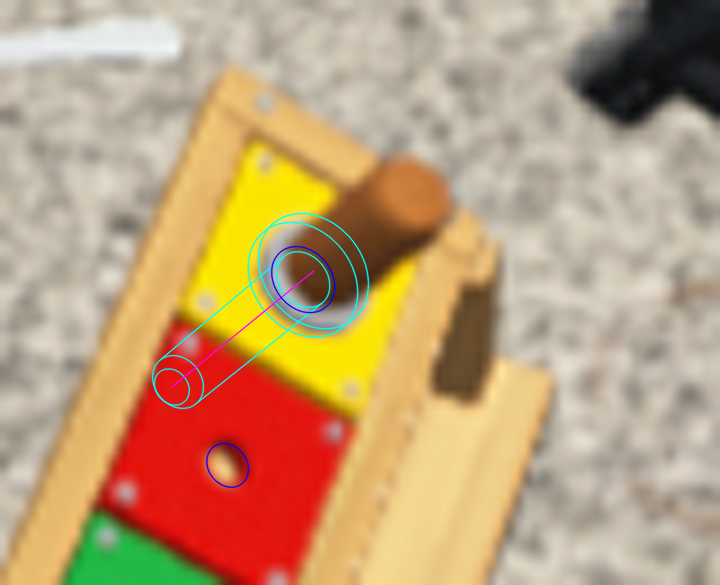

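View pics/side15.png

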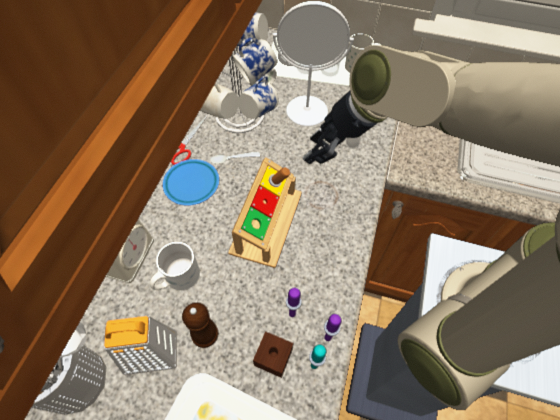

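View pics/top15.png

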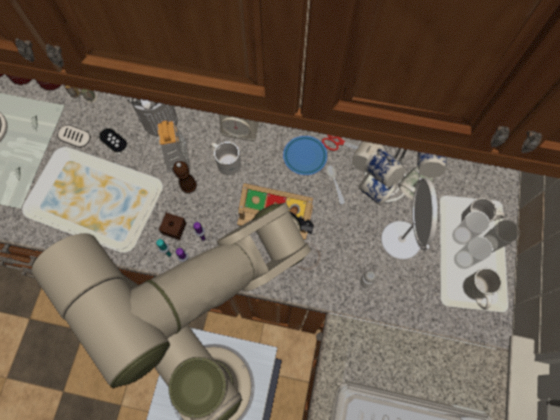

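The muddler stands in the yellow hole with its collar on the plate (collar ~(385,265) in the crop), free of the gripper. Pepper mill, mug and salt are at their starting pixels. Handing in.

```bash
python3 -c "
from h import *
a,b=load('top0')['pixels'].astype(int),load('top15')['pixels'].astype(int)
for n,r in {'salt':(362,270,378,290),'mug':(208,138,245,175),'mill':(170,158,198,195)}.items(): print(n,abs(a-b)[r[1]:r[3],r[0]:r[2]].mean().round(1))
print(sense()['time_s']); print(ctrl.finish_job())"
```

```text
salt 4.4
mug 3.3
mill 3.4
24.3667
the job is handed in; nothing more can be done
None
```

The job is done and handed in at 24.4 s. The muddler stands in the yellow (middle) hole with its collar on the plate, and the gripper has let go and is clear.

- **Green (widest) hole:** I pushed the muddler in about 55 mm with almost no force and drew it out.
- **Yellow hole:** It went in about 55 mm with 1–2 N and came out again.
- **Red (narrowest) hole:** It stopped there when I pressed with up to about 32 N. A comparison touch on the red plate 8 mm beside the hole showed the tip only about 0.3 mm deeper at the hole. It was in the mouth, but not by the full 1 mm described, so it was probably a few tenths of a millimetre off centre. I pressed it there again with 23 N before moving on.
- **Final placing:** In yellow the collar met the plate at 80 mm and went no further under a 34 N push. I eased off before letting go.

In the last pictures the collar lies flat on the yellow plate. The salt shaker, mug and pepper mill show no change from the start in the top view, and the look-alikes are where they were. The only disagreement was that weak reading at the red hole; no other check failed.

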